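# Return the bench items to their outline pads

### The arm

A 7-joint arm with a two-finger parallel gripper is mounted at the origin on a cart in front of the work surface, level with it; the furniture and walls round the work are solid. World frame = base frame: x ahead of the robot, y to its left, z up, the work surface at z = 0. Lengths are in m, angles in rad, forces in N, time in s.
With the tool pointing down it reaches from about 0.4 to 0.75 m from the base axis. Payload 19.5 kg.
Tool frame: the origin (TCP) lies between the finger pads; the fingertips stand nose_length ahead of it and the grasp point (between the pads) lies 2 mm behind it (nose_length is the distance from the TCP to the fingertips, in m); z points along the fingers, y is the direction in which the jaws open and shut (so a half turn about z gives the same grasp; the last joint's range is limited). The gripper opens to 85 mm and grips with 20 to 120 N. Pads are 22 mm wide; open, the fingers measure 114 mm over their backs; the gripper's body (76 mm by 85 mm) begins 54 mm behind the grasp point. The pads swing forward as they close: fully open they stand 13 mm farther back than shut.
Start: joints at [-1.227, 0.707, -0.028, 1.485, 0.022, 0.951, -0.075], TCP at [0.216, 0.533, 0.248] pointing down, gripper open.
Joint ranges: [-2.71, 2.71], [-0.32, 2.16], [-1.57, 1.52], [0, 2.45], [-1.46, 4.6], [0, 2.02], [-2.83, 2.83]. Speed limits (rad/s): [1.89, 1.89, 2.57, 2.57, 3.01, 3.01, 3.01].

### API

Orientations are given as a unit quaternion [w, x, y, z].
In Python, from workcell import sense, snapshot, finish_job, nose_length gives the robot as it stands. The module is installed in compiled form; this text tells all that it offers.
- The arm moves only by the tool play_rows, never from a script. Its argument "targets" is a list of rows, each a list of 4 numbers: the shift along the tool's x, y, z in mm, then the turn about the tool's z in rad. In form: [[tx, ty, tz, spin], ...]. A call has 1 to 5 rows; each row is the pose to reach, as a shift and turn from the pose commanded when the call began, along the tool's axes at that moment; what a row does not reach only later rows make up. A row lasts 1/8 s, in which the tool goes at most 62.5 mm and 10.7 degrees, less where a joint would pass 70% of its speed; a pose out of reach is approached as far as the arm can. A call with a gripper value outside its range is refused whole. "claw" is the closure, from 0 (fully open) to 1 (shut), set as the call begins (left out, the last holds). The fingers move at their own pace and stop on an object; the grip force is fixed at half the most. Time passes only in rows, so rows that repeat a pose let the fingers close. It gives the time, the measured TCP pose, the force and the opening at its end, in the units of the state.
- sense(): the state, without advancing time (a new reading comes with each control period).
- snapshot(name): name is "side" or "top" or "wrist"; returns a dict with "pixels" (384x512x3 uint8, red, green, blue), "depth" (384x512 float32, m along the optical axis (not along the pixel's ray), 0 where there is no reading), "K" (3x3 intrinsics, pixels), "xyz" and "attitude" of the camera in the world. Camera axes: x right, y down, z forward; pixel columns grow to the right and rows downward; lengths in m; the calibration is good to about 2 mm. A picture is of the moment at which its call begins.
- finish_job(): hands the job in, once; it reports no verdict.
The state is a dict: "clock": time; "joint_positions": joint angles; "joint_vel": joint speeds; "joint_efforts": joint torques, N m; "tool_pos": TCP position; "tool_rot": TCP orientation; "wrist_force": force on the tool from outside, world axes, zero at the start; "moment": the same for the moment, N m; "finger_gap": opening from 0.0 (shut) to 1.0 (fully open).
Only numpy, scipy, OpenCV 4.12 (cv2) and the standard library are available. Lean on these libraries where they do the work, as an engineer would, in place of code of your own. Each camera call takes 0.05 s, during which the arm holds its last target.

### The job

The staining bench in front of the water bath has been left untidy (the similar things far back on the left are not part of the job): put the blue-capped white bottle, the small brown dropper bottle, the slide box and the tweezers from there each on the black pad whose grey outline has the shape and size of its underside. Set each one centred on its outline, bottles upright, the slide box flat on its largest side as it lies now, the box and the tweezers lying along their outlines (either way round), and leave the glass beaker and the timer beside the work where they stand.

Things in the scene. Friction and masses are not known exactly. Their poses are not given: they have to be found in the camera images.
- bottle_center (a point): round white reagent bottle with a blue screw cap, loose, standing upright on the worktop: body 48 mm in diameter up to about 80 mm high (upright wall from about 10 to 60 mm), cap 30 mm in diameter from 77 to 95 mm, total height 95 mm, 0.12 kg. Point: on its axis half-way up, 47.5 mm above its underside; z is its axis, up
- dropper_center (a point): small round brown dropper bottle with a black cap, loose, standing upright on the worktop: body 33 mm in diameter up to about 50 mm high (upright wall from about 5 to 38 mm), cap 20 mm in diameter from 48 to 72 mm, total height 72 mm, 0.04 kg. Point: on its axis half-way up, 36 mm above its underside; z is its axis, up
- slides_center (a point): closed flat cardboard box of microscope slides, white and green, loose, lying flat on the worktop: 58 (its x) x 80 (its y) x 24 (its z, up) mm, 0.16 kg; can be gripped across the 58 mm. Point: its centre, 12 mm above its underside
- tweezers_center (a point): straight rigid metal tweezers (forceps), loose, lying flat on the worktop: 12 mm wide (its x) x 134 mm long (its y) x 9 mm high (its z, up), 0.03 kg; they do not flex; can be gripped across the width near the middle. Point: centre of this extent, 4.5 mm above the underside
- pad_bottle_top (a point): the larger of the two round pads (72 mm in diameter, grey disc 48 mm), for the bottle: fixed flat mat on the worktop, 3 mm thick, black rubber with a light grey inlay showing the outline of the foot of its thing, with a 12 mm black border all round; point: centre of its top face, 3 mm above the worktop; z up
- pad_dropper_top (a point): the smaller of the two round pads (57 mm in diameter, grey disc 33 mm), for the dropper bottle: fixed flat mat on the worktop, 3 mm thick, black rubber with a light grey inlay showing the outline of the foot of its thing, with a 12 mm black border all round; point: centre of its top face, 3 mm above the worktop; z up
- pad_slides_top (a point): the broad rectangular pad (82 mm along its x by 104 mm along its y, grey rectangle 58 x 80 mm), for the slide box: fixed flat mat on the worktop, 3 mm thick, black rubber with a light grey inlay showing the outline of the foot of its thing, with a 12 mm black border all round; point: centre of its top face, 3 mm above the worktop; z up
- pad_tweezers_top (a point): the long narrow pad (36 mm along its x by 158 mm along its y, grey strip 12 x 134 mm), for the tweezers: fixed flat mat on the worktop, 3 mm thick, black rubber with a light grey inlay showing the outline of the foot of its thing, with a 12 mm black border all round; point: centre of its top face, 3 mm above the worktop; z up
- beaker: bystander: empty clear glass beaker, loose, 56 mm in diameter, 70 mm high, standing at the far left of the work; origin at the centre of its underside. Leave it alone
- timer: bystander: white lab timer, loose, 64 x 68 x 18 mm, lying near the front edge to the left of the work, beyond a thin black cord; origin at the centre of its underside. Leave it alone
Things that resemble listed ones, but are neither listed nor needed, are in the scene too. Leave any orange look-alike of the part that bears dropper_center alone.

How it is judged:
By the outcome, as a careful person would: the job done as asked, in the order asked, and still so for the second after the job is handed in, with the robot touching nothing.
It also fails if it takes over 112 s, if anything falls off the work surface, if the arm or the gripper's body presses on something with over 40 N, if the wrist force passes 120 N, or if a joint passes its speed limit or range.

## Working session

There is one attempt and no reset: what is moved stays moved. The work goes in short steps, Python scripts to look and compute and a tool call to move; the robot and the scene stay as the last step left them, time stands still between calls to the robot, and variables do not carry over. Pictures are saved under pics/ and viewed, and the job is handed in when it is done.

Besides the shell and the picture viewer there is one more tool, called by a JSON object that holds its "fn" and its "kwargs". play_rows: Moves the arm, as the interface text tells. Its arguments: {"type":"object","properties":{"targets":{"type":"array"},"claw":{"type":"number"}},"required":["targets"]}

```bash
mkdir -p pics
python3 - <<'E'
from workcell import sense, snapshot, nose_length
import cv2
print(nose_length); print(sense())
for n in ("side","top","wrist"):
    s=snapshot(n); cv2.imwrite(f"pics/{n}0.png",s["pixels"][:,:,::-1]); print(n,s["K"].tolist(),s["xyz"],s["attitude"])
E
```

```text
0.017
{'clock': 0.0, 'joint_positions': array([-1.22670813,  0.70707906, -0.02763963,  1.48496573,  0.02201599,
        0.95093317, -0.07549592]), 'joint_vel': array([ 0.00031538, -0.00105093,  0.00054125,  0.00046977,  0.00100214,
        0.00024293,  0.00139282]), 'joint_efforts': array([-3.37467591e-04, -8.83208156e+01,  1.23450894e+00, -2.36164731e+01,
        1.68340851e-02,  6.53200797e-03,  3.58163675e-05]), 'tool_pos': array([0.21627006, 0.53251893, 0.24784884]), 'tool_rot': array([-8.71851005e-05,  1.91685310e-01,  9.81456290e-01, -5.34128843e-04]), 'wrist_force': array([-1.96328981e-01, -4.46538067e-01, -3.77337701e-04]), 'moment': array([-0.01407259, -0.01339368, -0.00372239]), 'finger_gap': 1.0014259626645525}
side [[406.1594530668877, 0.0, 258.382338891508], [0.0, 406.1594530668877, 189.1843978426365], [0.0, 0.0, 1.0]] [-0.04840492 -0.88983965  0.71919508] [-0.4764623   0.83417934 -0.24412956  0.13239812]
top [[450.0053398356683, 0.0, 247.88316962792968], [0.0, 450.0053398356683, 197.07748997986369], [0.0, 0.0, 1.0]] [0.22657037 0.01534404 1.57546182] [ 0.0647957  -0.70357581  0.70405593 -0.07132909]
wrist [[329.81400910996695, 0.0, 258.98064408665726], [0.0, 329.81400910996695, 192.16264191535902], [0.0, 0.0, 1.0]] [0.14262794 0.56315203 0.37441437] [0.13005081 0.81922742 0.55165931 0.08732252]
```

View pics/top0.png

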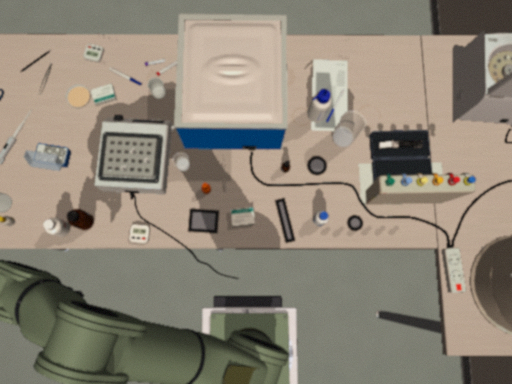

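View pics/side0.png

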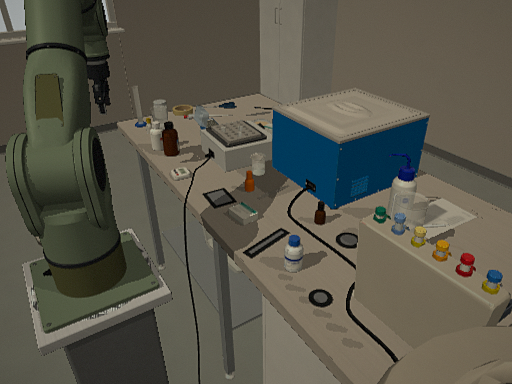

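View pics/wrist0.png

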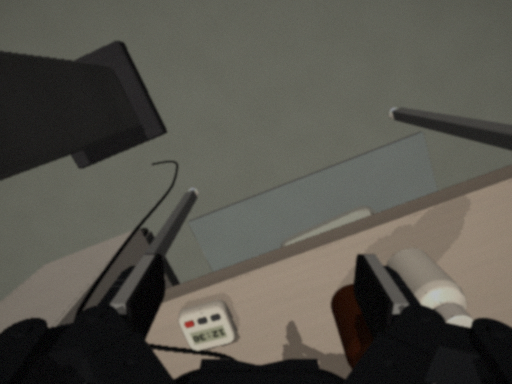

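```bash
cat > h.py <<'E'
import numpy as np, cv2
from workcell import sense, snapshot
from scipy.spatial.transform import Rotation as R
def rot(q): return R.from_quat([q[1],q[2],q[3],q[0]]).as_matrix()
def ray(s,u,v,z):
    """pixel(s)-> world points on plane z"""
    uv=np.atleast_2d(np.c_[u,v]).astype(float)
    d=np.c_[uv,np.ones(len(uv))]@np.linalg.inv(s["K"]).T@rot(s["attitude"]).T
    c=np.array(s["xyz"]); t=(z-c[2])/d[:,2]
    return c+t[:,None]*d
def proj(s,p):
    p=(np.atleast_2d(p)-s["xyz"])@rot(s["attitude"]); p=p@s["K"].T
    return p[:,:2]/p[:,2:]
def crop(s,u0,v0,u1,v1,f,name):
    im=s["pixels"][v0:v1,u0:u1,::-1]
    cv2.imwrite(name,cv2.resize(im,None,fx=f,fy=f,interpolation=cv2.INTER_CUBIC))
def tool(): 
    s=sense(); return s["tool_pos"],rot(s["tool_rot"]),s
E
python3 - <<'E'
from h import *
s=snapshot("top"); crop(s,175,130,375,260,4,"pics/tc.png"); np.save("top0.npy",s,allow_pickle=True)
s=snapshot("side"); crop(s,190,150,370,320,4,"pics/sc.png"); np.save("side0.npy",s,allow_pickle=True)
E
```

```text
(no output)
```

View pics/tc.png

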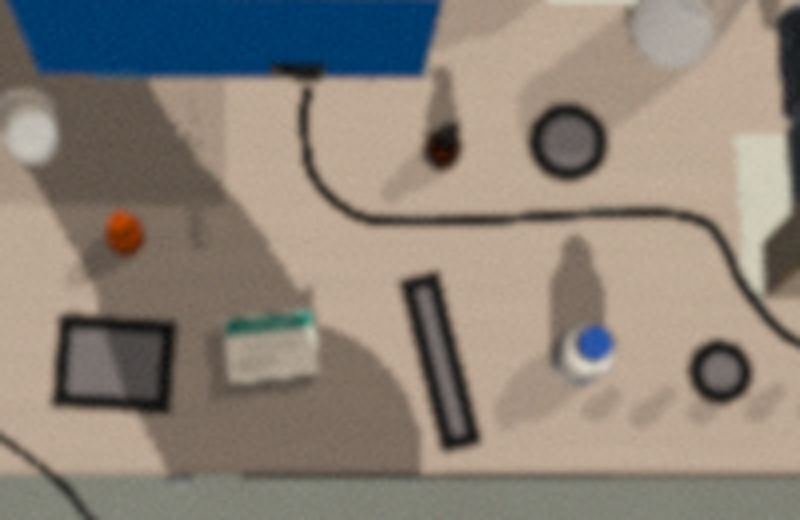

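View pics/sc.png

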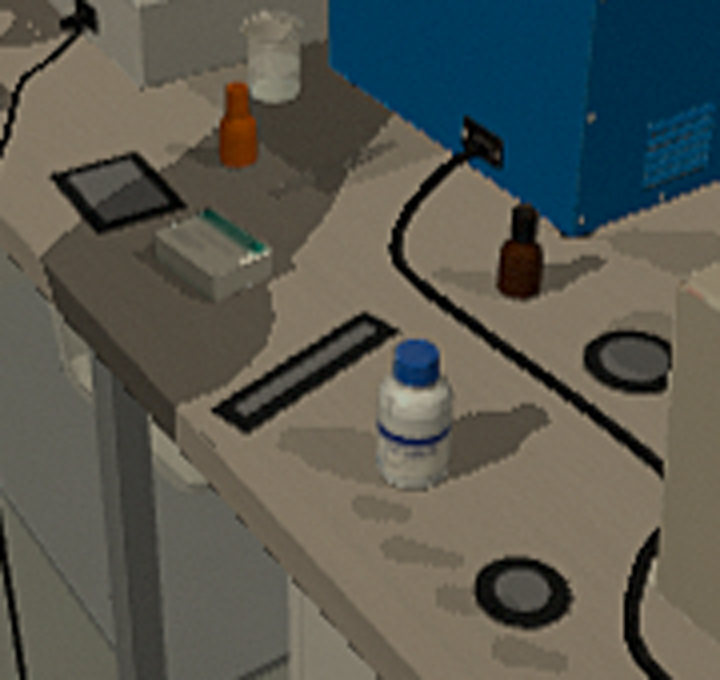

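Run:
```python
from h import *
s=np.load("top0.npy",allow_pickle=True).item()
im=s["pixels"][140:210,190:260,::-1].astype(float)
im=np.clip((im-50)*2.2,0,255).astype(np.uint8)
cv2.imwrite("pics/tw.png",cv2.resize(im,None,fx=8,fy=8,interpolation=cv2.INTER_CUBIC))
d=s["depth"]; print(d[190,240],d[219,285])
for n,u,v in [("pslides",203.8,220.5),("ptw",285.3,220),("pbot",317,165.2),("pdrop",355,223)]:
    print(n,ray(s,u,v,0.003))
print("cap", ray(s,323.5,215.5,.095)); print("drop",ray(s,286,166,.072)); print("slides",ray(s,242.5,217.5,.024)); print("tw",ray(s,223,172,.009))
print("beaker",ray(s,182,162,.07),"orange",ray(s,206,188,.06)," edge",ray(s,285,249,0))
s=np.load("side0.npy",allow_pickle=True).item()
print("cap",ray(s,190+417/4,150+352/4,.095)); print("drop",ray(s,190+524/4,150+210/4,.072))
```

```text
1.6096331 1.5932052
pslides [[0.44950008 0.15587925 0.003     ]]
ptw [[ 0.45120153 -0.1313822   0.003     ]]
pbot [[ 0.6510596  -0.24959034  0.003     ]]
pdrop [[ 0.44045807 -0.3773358   0.003     ]]
cap [[ 0.45314664 -0.25039889  0.095     ]]
drop [[ 0.62948207 -0.13065778  0.072     ]]
slides [[0.45702159 0.01955909 0.024     ]]
tw [[0.62395642 0.08960303 0.009     ]]
beaker [[0.64398137 0.22868741 0.07      ]] orange [[0.55424671 0.14515879 0.06      ]]  edge [[ 0.3494883  -0.12882526  0.        ]]
cap [[ 0.4532026  -0.24879481  0.095     ]]
drop [[ 0.63922792 -0.13121271  0.072     ]]
```

View pics/tw.png

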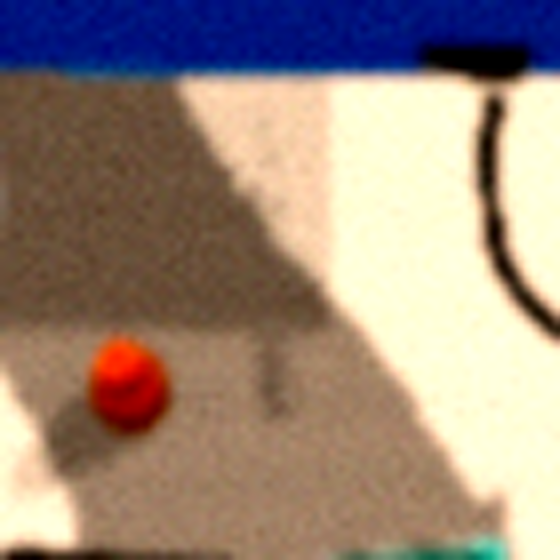

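```bash
cat >> h.py <<'E'
def go(x,y,z,yaw_y=None):
    """print shift in tool axes (mm) and spin to get tool y-axis along world angle yaw_y (mod pi)"""
    p,M,s=tool()
    d=M.T@(np.array([x,y,z])-p)*1000
    a=np.arctan2(M[1,1],M[0,1]); sp=0
    print("t=%.2f tcp"%s["clock"],p.round(4),"yang %.3f"%a,"q7 %.2f"%s["joint_positions"][6],"tilt",M[:,2].round(3))
    if yaw_y is not None:
        # tool z is down: positive spin decreases world angle
        w=(yaw_y-a+np.pi/2)%np.pi-np.pi/2; sp=-w
    print("ROW",d.round(1),"spin %.3f"%sp)
E
python3 - <<'E'
from h import *
s=snapshot("wrist"); p,M,_=tool()
print("M",M.round(3).tolist()); print("cam in tool",(M.T@(s["xyz"]-p)).round(4)); print((M.T@rot(s["attitude"])).round(3).tolist())
go(.45,.12,.26); go(.45,.12,.26,np.pi/2)
E
```

```text
M [[-0.927, 0.376, -0.0], [0.376, 0.927, -0.0], [0.0, -0.0, -1.0]]
cam in tool [ 0.0797  0.0005 -0.1265]
[[0.0, -0.951, -0.309], [1.0, 0.0, 0.0], [-0.0, -0.309, 0.951]]
t=0.30 tcp [0.2163 0.5327 0.2481] yang 1.185 q7 -0.08 tilt [-0. -0. -1.]
ROW [-371.8 -294.4  -11.8] spin 0.000
t=0.30 tcp [0.2163 0.5327 0.2481] yang 1.185 q7 -0.08 tilt [-0. -0. -1.]
ROW [-371.8 -294.4  -11.8] spin -0.386
```

{"fn": "play_rows", "kwargs": {"targets": [[-62,-49,-2,-0.08],[-124,-98,-4,-0.16],[-186,-147,-6,-0.24],[-223,-177,-8,-0.32],[-260,-206,-8,-0.386]]}}

```text
clock: 0.92
tool_pos: [0.371, 0.259, 0.2562]
tool_rot: [0.0, -0.001, 1.0, 0.0]
wrist_force: [0.6, 0.7, 0.1]
finger_gap: 1.001
```

Run:
```python
from h import *
go(.45,.10,.26,np.pi/2)
```

```text
t=0.93 tcp [0.371  0.259  0.2562] yang 1.574 q7 0.73 tilt [ 0.  0. -1.]
ROW [ -78.6 -159.3   -3.8] spin 0.003
```

{"fn": "play_rows", "kwargs": {"targets": [[-50,-55,-4,0],[-99,-110,-4,0],[-99,-165,-4,0],[-99,-169,-4,0],[-99,-169,-4,0]]}}

```text
clock: 1.55
tool_pos: [0.4692, 0.0914, 0.2601]
tool_rot: [-0.0, 0.001, 1.0, -0.0]
wrist_force: [-0.3, 1.2, -0.4]
finger_gap: 1.0
```

Run:
```python
from h import *
s=snapshot("wrist");np.save("w1.npy",s,allow_pickle=True); crop(s,0,0,512,384,1.5,"pics/w1.png")
go(.45,.1,.26,np.pi/2)
```

```text
t=1.60 tcp [0.4691 0.0927 0.2601] yang 1.571 q7 1.13 tilt [-0.  0. -1.]
ROW [19.1  7.3  0.1] spin 0.001
```

View pics/w1.png

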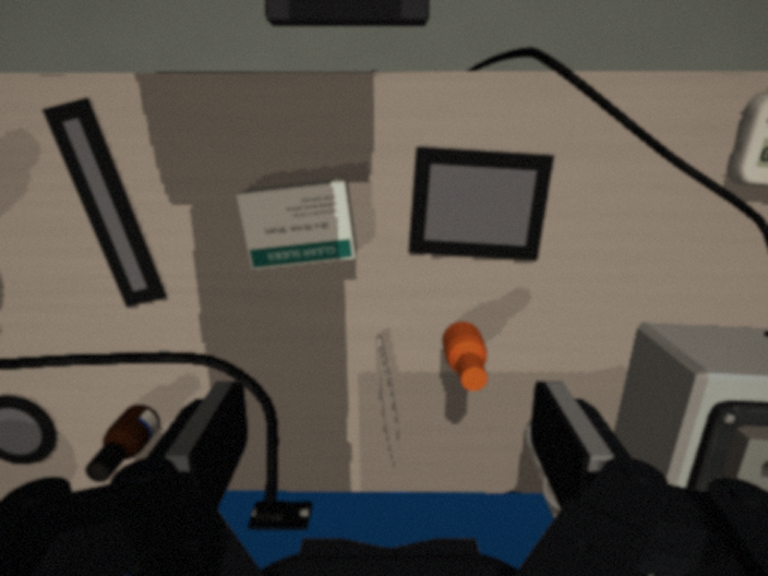

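Run:
```python
from h import *
s=np.load("w1.npy",allow_pickle=True).item()
im=s["pixels"]; hsv=cv2.cvtColor(im,cv2.COLOR_RGB2HSV)
# zoomed tweezers
c=im[205:320,235:285,::-1].astype(float); c=np.clip((c-40)*2,0,255).astype(np.uint8)
cv2.imwrite("pics/tw2.png",cv2.resize(c,None,fx=6,fy=6,interpolation=cv2.INTER_CUBIC)[:690])
# dark pads
dark=(im.max(2)<60).astype(np.uint8)
cn,_=cv2.findContours(dark,cv2.RETR_EXTERNAL,cv2.CHAIN_APPROX_NONE)
for k in cn:
    if cv2.contourArea(k)<800: continue
    q=k[:,0,:]; w=ray(s,q[:,0],q[:,1],.003)[:,:2]
    r=cv2.minAreaRect((w*1000).astype(np.float32)); print("dark",q.mean(0).round(),np.round(r[0],1),np.round(r[1],1),round(r[2],1))
# box: white bright or green
roi=np.zeros(dark.shape,np.uint8); roi[115:185,150:245]=1
m=(((im.min(2)>0)&((hsv[...,1]<45)&(im[...,2]>85)|((hsv[...,0]>60)&(hsv[...,0]<100)&(hsv[...,1]>60)))).astype(np.uint8))*roi
cv2.imwrite("pics/m.png",cv2.resize(m*255,None,fx=1.5,fy=1.5))
m=cv2.morphologyEx(m,cv2.MORPH_CLOSE,np.ones((7,7)))
cn,_=cv2.findContours(m,cv2.RETR_EXTERNAL,cv2.CHAIN_APPROX_NONE); k=max(cn,key=cv2.contourArea)
print(cv2.boundingRect(k))
q=k[:,0,:]; w=ray(s,q[:,0],q[:,1],.024)[:,:2]; r=cv2.minAreaRect((w*1000).astype(np.float32)); print("box",r)
```

```text
dark [ 81. 295.] [ 664.2 -151. ] [33.8 97.8] 50.1
dark [254. 316.] [684.9  87.3] [770.1 264.4] 89.9
dark [319. 135.] [447.4 161.8] [102.5  81.7] 86.5
dark [ 70. 134.] [ 449.4 -124.8] [156.9  35. ] 13.4
dark [418.  85.] [399.4 279.4] [273.4  33.8] 62.0
dark [231.   8.] [314.6  63.5] [112.   15.7] 89.9
(157, 120, 81, 58)
box ((459.227783203125, 24.479782104492188), (59.98183822631836, 81.06475830078125), 6.584845066070557)
```

View pics/tw2.png

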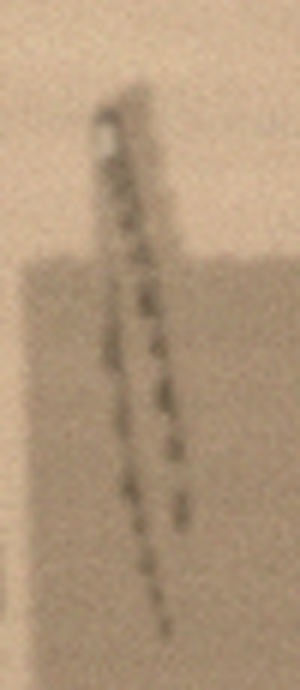

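View pics/m.png

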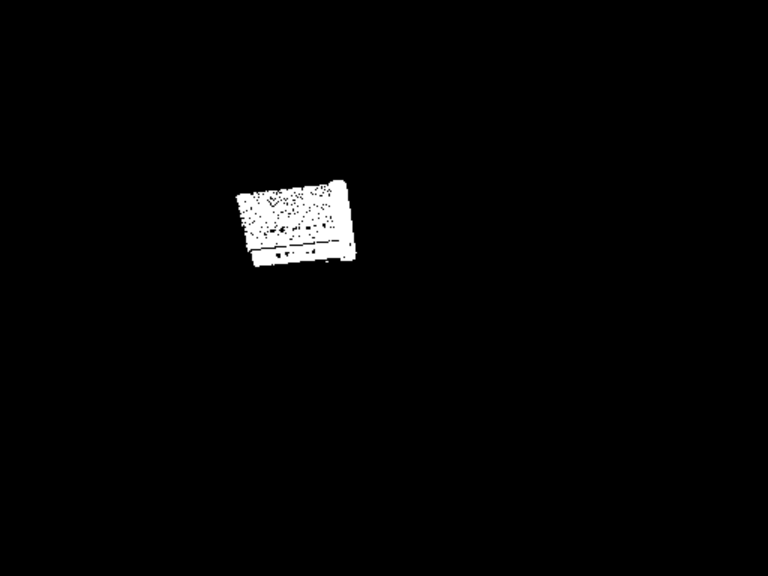

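```bash
cat >> h.py <<'E'
def darkpads(s,thr=60,mn=800,roi=None):
    im=s["pixels"]; dark=(im.max(2)<thr).astype(np.uint8)
    if roi is not None:
        z=np.zeros_like(dark); u0,v0,u1,v1=roi; z[v0:v1,u0:u1]=dark[v0:v1,u0:u1]; dark=z
    cn,_=cv2.findContours(dark,cv2.RETR_EXTERNAL,cv2.CHAIN_APPROX_NONE)
    for k in cn:
        if cv2.contourArea(k)<mn: continue
        q=k[:,0,:]; w=ray(s,q[:,0],q[:,1],.003)[:,:2]
        r=cv2.minAreaRect((w*1000).astype(np.float32)); (c,rad)=cv2.minEnclosingCircle((w*1000).astype(np.float32))
        print("dark",q.mean(0).round(),"rect",np.round(r[0],1),np.round(r[1],1),round(r[2],1),"circ",np.round(c,1),round(rad,1))
E
python3 - <<'E'
from h import *
s=snapshot("wrist"); print(s["xyz"],tool()[0]); print("W"); darkpads(s,roi=(0,60,380,210))
t=np.load("top0.npy",allow_pickle=True).item(); print("T"); darkpads(t,70,60,roi=(180,140,380,246))
d=np.load("side0.npy",allow_pickle=True).item(); print("S"); darkpads(d,50,40,roi=(195,180,360,320))
E
```

```text
[0.38951758 0.09310382 0.38662382] [0.46896934 0.09322243 0.2600857 ]
W
dark [317. 135.] rect [447.4 161.6] [102.6  81.5] 86.4 circ [447.3 161.6] 64.0
dark [ 69. 134.] rect [ 449.3 -125. ] [156.8  35.2] 13.2 circ [ 449.3 -124.8] 79.9
T
dark [354. 223.] rect [ 442.3 -375.7] [46.5 46.2] 90.0 circ [ 441.9 -375.3] 24.6
dark [204. 221.] rect [450.2 157.4] [99.9 79.3] 86.2 circ [449.6 156.7] 60.7
dark [285. 220.] rect [ 452.  -129.2] [150.6  29.2] 13.1 circ [ 451.9 -128.5] 75.6
dark [316. 165.] rect [ 651.9 -247.9] [59.8 62.2] 0.0 circ [ 651.6 -247.9] 33.1
dark [375. 159.] rect [ 671.8 -459.1] [ 32.9 151.6] 86.7 circ [ 671.6 -465.3] 76.4
S
dark [320. 298.] rect [ 440.7 -374. ] [51.3 54.6] 57.1 circ [ 441.  -373.1] 28.2
dark [350. 302.] rect [ 497.5 -416.3] [119.5  23.1] 49.5 circ [ 502.1 -420.2] 60.0
dark [347. 240.] rect [ 646.8 -241.1] [67.9 58.9] 46.0 circ [ 649.7 -244.2] 35.2
dark [266. 242.] rect [ 450.8 -125.5] [156.6  36.2] 13.3 circ [ 450.3 -125.1] 79.1
dark [320. 213.] rect [675.  -91.4] [130.7  32. ] 47.4 circ [677.  -93.2] 65.4
dark [219. 198.] rect [449.  161.2] [104.4  82.4] 85.5 circ [446.9 160.5] 63.7
dark [314. 223.] rect [ 627.2 -102.3] [472.  128.9] 65.2 circ [ 673.6 -123.7] 236.2
```

{"fn": "play_rows", "kwargs": {"targets": [[0,-62,0,0],[0,-124,0,0],[0,-186,0,0],[0,-248,0,0],[0,-290,0,0]]}}

```text
clock: 2.28
tool_pos: [0.4695, -0.1994, 0.2601]
tool_rot: [0.0, -0.0, 1.0, -0.0]
wrist_force: [0.3, 0.4, 1.4]
finger_gap: 1.0
```

{"fn": "play_rows", "kwargs": {"targets": [[0,-10,0,0],[0,-23,0,0],[0,-23,0,0]]}}

```text
clock: 2.65
tool_pos: [0.4696, -0.2206, 0.26]
tool_rot: [0.0, -0.001, 1.0, 0.0]
wrist_force: [0.1, -0.6, -0.0]
finger_gap: 0.998
```

Run:
```python
from h import *
s=snapshot("wrist");np.save("w2.npy",s,allow_pickle=True); crop(s,0,0,512,384,1.5,"pics/w2.png")
go(.45,-.25,.26,np.pi/2)
darkpads(s)
```

```text
t=2.70 tcp [ 0.4696 -0.2201  0.2601] yang 1.572 q7 1.75 tilt [ 0.  0. -1.]
ROW [ 19.7 -29.9   0.1] spin 0.002
dark [331. 294.] rect [ 662.4 -121.2] [85.9 34.6] 18.7 circ [ 661.7 -119.1] 43.0
dark [241. 286.] rect [ 648.1 -244.5] [70.3 69. ] 0.0 circ [ 648.4 -244.2] 35.5
dark [232. 290.] rect [ 636.2 -224.2] [362.6 770.1] 0.0 circ [ 719.4 -224.2] 397.4
dark [127. 129.] rect [ 439.5 -372.5] [55.1 54.5] 22.1 circ [ 439.8 -372.4] 28.0
dark [339. 134.] rect [ 449.5 -125.2] [157.1  36.5] 13.0 circ [ 449.6 -126.3] 79.7
dark [326.   8.] rect [ 315.  -150.4] [ 15.7 112.2] 0.1 circ [ 313.3 -150.5] 56.4
```

View pics/w2.png

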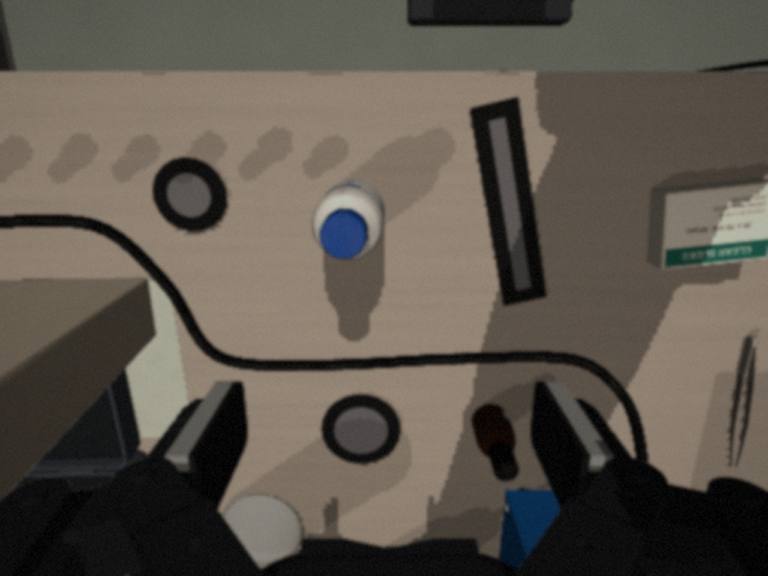

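```bash
cat >> h.py <<'E'
def blob(s,m,z,roi=None,name=""):
    m=m.astype(np.uint8)
    if roi is not None:
        q=np.zeros_like(m); u0,v0,u1,v1=roi; q[v0:v1,u0:u1]=m[v0:v1,u0:u1]; m=q
    m=cv2.morphologyEx(m,cv2.MORPH_CLOSE,np.ones((5,5)))
    cn,_=cv2.findContours(m,cv2.RETR_EXTERNAL,cv2.CHAIN_APPROX_NONE)
    if not cn: print(name,"none"); return
    k=max(cn,key=cv2.contourArea); q=k[:,0,:]; w=(ray(s,q[:,0],q[:,1],z)[:,:2]*1000).astype(np.float32)
    r=cv2.minAreaRect(w); c,rad=cv2.minEnclosingCircle(w)
    print(name,cv2.boundingRect(k),"rect",np.round(r[0],1),np.round(r[1],1),round(r[2],1),"circ",np.round(c,1),round(rad,1))
    return k
E
python3 - <<'E'
from h import *
s=np.load("w2.npy",allow_pickle=True).item(); hsv=cv2.cvtColor(s["pixels"],cv2.COLOR_RGB2HSV)
blue=(hsv[...,0]>105)&(hsv[...,0]<130)&(hsv[...,1]>120)
blob(s,blue,.095,(190,120,270,190),"cap")
d=s["depth"]
# glass position from top depth
t=np.load("top0.npy",allow_pickle=True).item()
for n,u,v in [("glassrim",345,130),("wash",322,97),("rack",400,182)]:
    dep=t["depth"][v-3:v+4,u-3:u+4]; z=t["xyz"][2]-np.median(dep); print(n,z,ray(t,u,v,z))
# dropper body, cap
print("drop cap wrist",ray(s,505/1.5,468/1.5,.072),"foot",ray(s,488/1.5,412/1.5,.0))
# top points with height>0.1 near pad bottle
dd=t["depth"]; vv,uu=np.mgrid[0:384:1,0:512:1]
P=(np.c_[uu.ravel(),vv.ravel(),np.ones(uu.size)]@np.linalg.inv(t["K"]).T*dd.ravel()[:,None])@rot(t["attitude"]).T+t["xyz"]
m=(dd.ravel()>0)&(P[:,2]>.04)&(np.hypot(P[:,0]-.648,P[:,1]+.25)<.17)
Q=P[m]; 
g=np.round(Q[:,:2]/.02)*.02
for k in np.unique(g,axis=0): print(k.round(2), Q[(g==k).all(1),2].max().round(3),end="; ")
E
```

```text
cap (214, 140, 30, 32) rect [ 450.7 -247.2] [26.1 28.3] 89.2 circ [ 450.6 -247.1] 14.7
glassrim -0.07512240281056592 [[ 0.81253184 -0.37527421 -0.0751224 ]]
wash 0.08516092429209521 [[ 0.87786247 -0.26116818  0.08516092]]
rack 0.18876309523630908 [[ 0.5461159  -0.48013266  0.1887631 ]]
drop cap wrist [[ 0.63583766 -0.13112334  0.072     ]] foot [[ 0.63233144 -0.13040932  0.        ]]
[ 0.62 -0.14] 0.073; [ 0.62 -0.12] 0.049; [ 0.64 -0.14] 0.08; [ 0.64 -0.12] 0.077; [ 0.7  -0.12] 0.248; [ 0.7 -0.1] 0.255; [ 0.7  -0.08] 0.131; [ 0.72 -0.38] 0.16; [ 0.72 -0.36] 0.158; [ 0.72 -0.34] 0.157; [ 0.72 -0.32] 0.156; [ 0.72 -0.12] 0.254; [ 0.72 -0.1 ] 0.254; [ 0.74 -0.38] 0.156; [ 0.74 -0.32] 0.149; [ 0.74 -0.3 ] 0.157; [ 0.74 -0.12] 0.252; [ 0.74 -0.1 ] 0.253; [ 0.76 -0.38] 0.134; [ 0.76 -0.3 ] 0.156; [ 0.76 -0.12] 0.247; [ 0.78 -0.32] 0.158; [ 0.78 -0.3 ] 0.154; [ 0.8  -0.34] 0.152; [ 0.8  -0.32] 0.157; [ 0.8  -0.26] 0.058; [ 0.82 -0.26] 0.14; [ 0.82 -0.24] 0.138; [ 0.82 -0.22] 0.218;
```

{"fn": "play_rows", "kwargs": {"targets": [[19,-27,40,0],[19,-27,100,0],[19,-27,160,0],[19,-27,200,0],[19,-27,208,0]]}}

```text
clock: 3.32
tool_pos: [0.4499, -0.2467, 0.0506]
tool_rot: [-0.001, -0.001, 1.0, 0.001]
wrist_force: [-0.1, -0.8, 0.5]
finger_gap: 1.0
```

Run:
```python
from h import *
go(.4506,-.2471,.05,np.pi/2)
s=snapshot("wrist"); crop(s,0,0,512,384,1.2,"pics/w3.png")
```

```text
t=3.33 tcp [ 0.4499 -0.2467  0.0506] yang 1.573 q7 1.69 tilt [-0.003  0.002 -1.   ]
ROW [-0.7 -0.4  0.6] spin 0.002
```

View pics/w3.png

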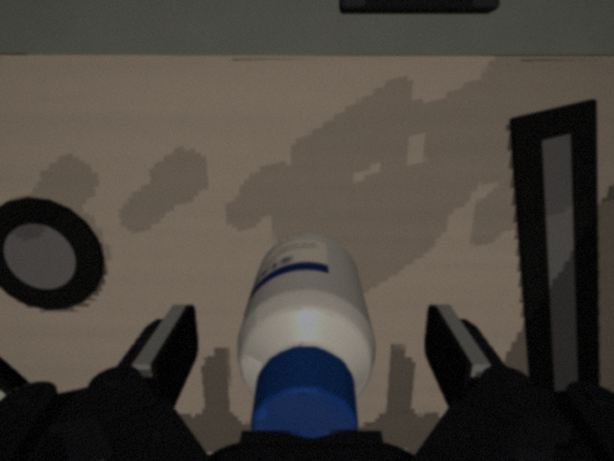

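{"fn": "play_rows", "kwargs": {"targets": [[0,0,0,0],[0,0,0,0],[0,0,0,0],[0,0,0,0],[0,0,0,0]], "claw": 1}}

```text
clock: 4.0
tool_pos: [0.4511, -0.2485, 0.0537]
tool_rot: [0.001, -0.0, 1.0, -0.001]
wrist_force: [-1.2, 1.8, 18.6]
finger_gap: 0.533
```

{"fn": "play_rows", "kwargs": {"targets": [[0,0,0,0],[0,0,-30,0],[0,0,-80,0],[0,0,-120,0],[0,0,-120,0]]}}

```text
clock: 4.62
tool_pos: [0.4511, -0.2488, 0.1751]
tool_rot: [0.002, 0.0, 1.0, -0.001]
wrist_force: [0.1, 0.1, -0.9]
finger_gap: 0.531
```

Run:
```python
from h import *
go(.6483,-.2444,.10,np.pi/2)
s=snapshot("wrist"); crop(s,0,0,512,384,1.2,"pics/w4.png"); np.save("w4.npy",s,allow_pickle=True)
hsv=cv2.cvtColor(s["pixels"],cv2.COLOR_RGB2HSV)
darkpads(s)
```

```text
t=4.62 tcp [ 0.4511 -0.2488  0.1751] yang 1.570 q7 1.75 tilt [ 0.005 -0.002 -1.   ]
ROW [-196.8    4.6   76. ] spin -0.000
dark [211. 308.] rect [ 580.4 -253.2] [252.1 602. ] 0.1 circ [ 647.5 -253.1] 306.7
dark [125. 160.] rect [ 439.2 -372.4] [54.7 55.8] 0.0 circ [ 439.4 -372.5] 28.2
dark [390. 164.] rect [ 449.2 -125.8] [157.8  36.9] 13.1 circ [ 449.4 -126.5] 80.1
dark [340.   8.] rect [ 313.8 -182.6] [94.5 11.4] 90.0 circ [ 314.8 -182.6] 47.3
```

View pics/w4.png

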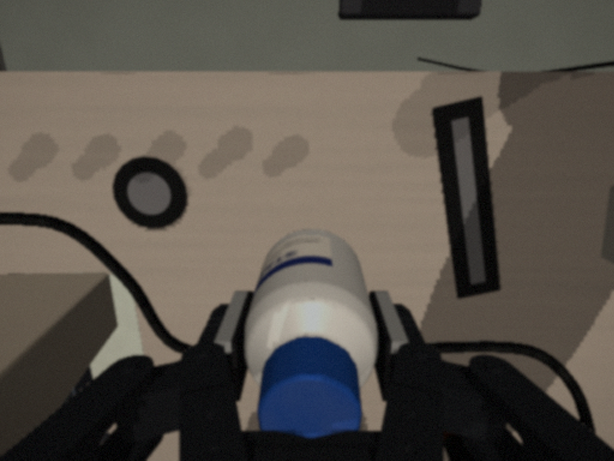

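{"fn": "play_rows", "kwargs": {"targets": [[-50,1,0,0],[-100,3,0,0],[-150,4,10,0],[-190,4.5,20,0],[-197,4.6,40,0]]}}

```text
clock: 5.3
tool_pos: [0.6487, -0.2425, 0.1301]
tool_rot: [-0.0, -0.001, 1.0, 0.0]
wrist_force: [-0.5, -0.1, -1.3]
finger_gap: 0.526
```

{"fn": "play_rows", "kwargs": {"targets": [[0,0,30,0],[0,0,60,0],[0,0,65,0],[0,0,65,0]]}}

```text
clock: 5.8
tool_pos: [0.6471, -0.2437, 0.0673]
tool_rot: [-0.0, 0.0, 1.0, -0.0]
wrist_force: [0.5, -0.4, -0.8]
finger_gap: 0.527
```

Run:
```python
from h import *
go(.6486,-.2444,.057,np.pi/2)
s=snapshot("wrist"); crop(s,0,0,512,384,1.2,"pics/w5.png"); s=snapshot("side"); crop(s,300,150,440,270,5,"pics/s5.png")
```

```text
t=5.80 tcp [ 0.6471 -0.2437  0.0673] yang 1.571 q7 1.71 tilt [-0. -0. -1.]
ROW [-1.5 -0.7 10.3] spin -0.000
```

View pics/s5.png

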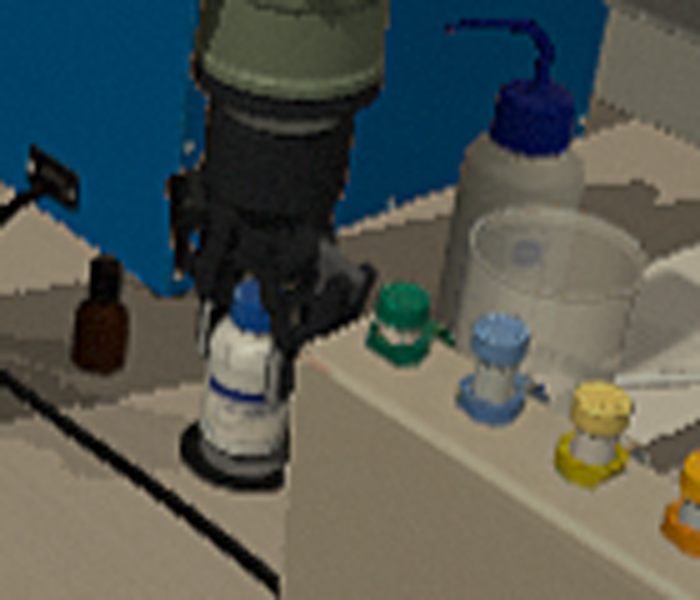

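View pics/w5.png

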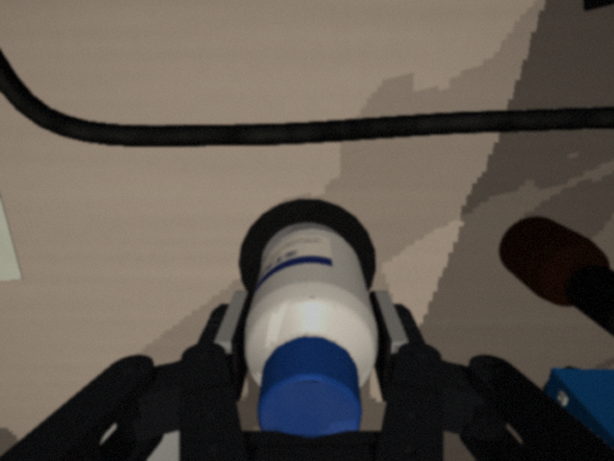

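{"fn": "play_rows", "kwargs": {"targets": [[-1.5,-0.7,5,0],[-1.5,-0.7,9,0],[-1.5,-0.7,10.5,0],[-1.5,-0.7,10.5,0]]}}

```text
clock: 6.4
tool_pos: [0.649, -0.2442, 0.0569]
tool_rot: [0.0, -0.0, 1.0, -0.0]
wrist_force: [-1.4, 0.8, 4.4]
finger_gap: 0.533
```

Run:
```python
from h import *
go(.6486,-.2444,.057,np.pi/2); print(sense()["wrist_force"])
s=snapshot("wrist"); crop(s,150,130,362,340,3,"pics/w6.png");np.save("w6.npy",s,allow_pickle=True)
```

```text
t=6.40 tcp [ 0.649  -0.2442  0.0569] yang 1.571 q7 1.71 tilt [ 0. -0. -1.]
ROW [ 0.4 -0.2 -0.1] spin 0.000
[-1.42875785  0.75627528  4.3929338 ]
```

View pics/w6.png

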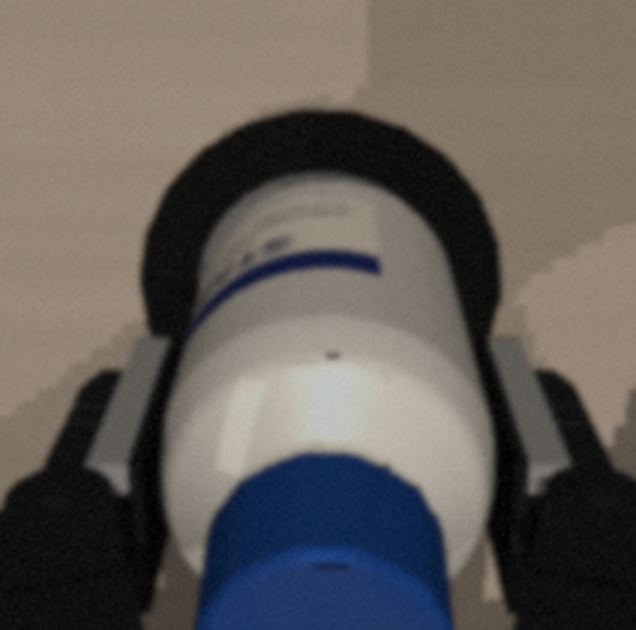

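Run:
```python
from h import *
s=np.load("w6.npy",allow_pickle=True).item()
u=150+325/3
print(ray(s,u,130+110/3,.003),ray(s,u,130+172/3,.004))
print(ray(s,[150+143/3,150+498/3],[130+265/3]*2,.003))
```

```text
[[ 0.61311477 -0.2438882   0.003     ]] [[ 0.62494498 -0.24388944  0.004     ]]
[[ 0.6444247  -0.27971836  0.003     ]
 [ 0.64441583 -0.20983375  0.003     ]]
```

{"fn": "play_rows", "kwargs": {"targets": [[0,0,0,0],[0,0,0,0],[0,0,0,0],[0,0,0,0]], "claw": 0}}

```text
clock: 6.95
tool_pos: [0.6488, -0.2443, 0.0565]
tool_rot: [-0.0, -0.0, 1.0, -0.0]
wrist_force: [0.1, -0.3, 0.3]
finger_gap: 0.999
```

{"fn": "play_rows", "kwargs": {"targets": [[0,0,-30,0],[0,0,-80,0],[20,0,-130,0],[60,20,-180,0],[100,60,-200,0]]}}

```text
clock: 7.58
tool_pos: [0.5488, -0.1856, 0.258]
tool_rot: [0.001, 0.001, 1.0, -0.001]
wrist_force: [2.4, 1.3, 0.3]
finger_gap: 1.003
```

Run:
```python
from h import *
s=snapshot("wrist");np.save("w7.npy",s,allow_pickle=True); crop(s,0,0,512,384,1.5,"pics/w7.png")
go(.5,-.13,.26,np.pi/2)
hsv=cv2.cvtColor(s["pixels"],cv2.COLOR_RGB2HSV)
```

```text
t=7.62 tcp [ 0.5436 -0.1793  0.2596] yang 1.574 q7 1.66 tilt [-0.002  0.001 -1.   ]
ROW [43.5 49.5 -0.2] spin 0.003
```

View pics/w7.png

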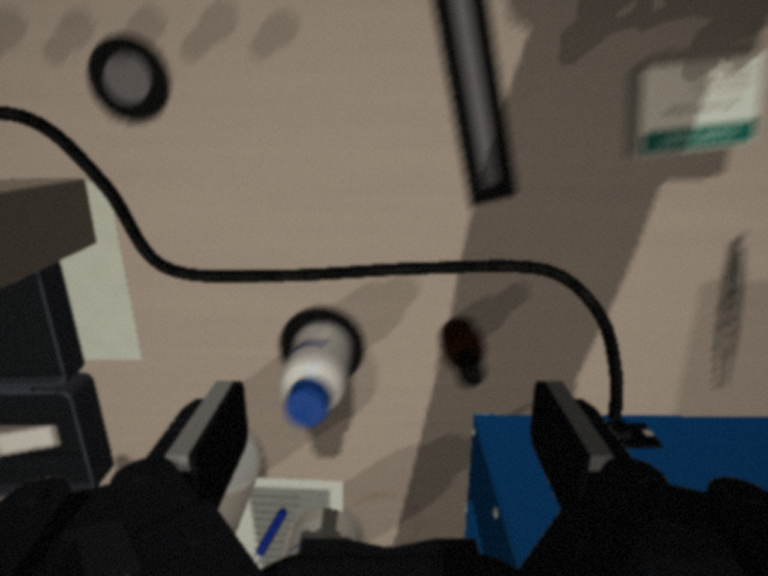

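{"fn": "play_rows", "kwargs": {"targets": [[14,30,0,0],[14,49,0,0],[14,49,0,0],[14,49,0,0]]}}

```text
clock: 8.12
tool_pos: [0.536, -0.137, 0.2557]
tool_rot: [-0.0, 0.0, 1.0, -0.0]
wrist_force: [-0.4, -0.5, -0.9]
finger_gap: 1.0
```

Run:
```python
from h import *
s=snapshot("wrist");np.save("w8.npy",s,allow_pickle=True); crop(s,170,130,370,280,4,"pics/w8.png")
go(.634,-.131,.26,np.pi/2)
```

```text
t=8.18 tcp [ 0.536  -0.1371  0.2557] yang 1.570 q7 1.58 tilt [-0. -0. -1.]
ROW [-98.    6.1  -4.3] spin -0.001
```

View pics/w8.png

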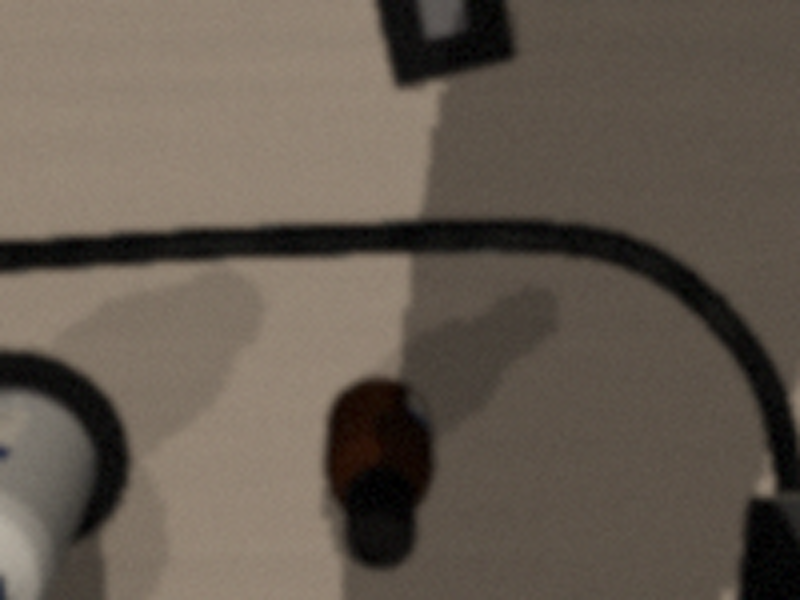

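Run:
```python
from h import *
s=np.load("w8.npy",allow_pickle=True).item()
print(ray(s,170+381/4,130+533/4,.072),ray(s,170+381/4,130+566/4,.072),ray(s,170+380/4,130+378/4,.0))
print("body sides",ray(s,[170+327/4,170+433/4],[130+445/4]*2,.03))
go(.6335,-.130,.04,np.pi/2)
```

```text
[[ 0.63700445 -0.12957481  0.072     ]] [[ 0.64701804 -0.12951796  0.072     ]] [[ 0.62371153 -0.12864044  0.        ]]
body sides [[ 0.63206179 -0.14476486  0.03      ]
 [ 0.63207315 -0.11348519  0.03      ]]
t=8.18 tcp [ 0.536  -0.1371  0.2557] yang 1.570 q7 1.58 tilt [-0. -0. -1.]
ROW [-97.6   7.2 215.7] spin -0.001
```

Run:
```python
from h import *
s=np.load("top0.npy",allow_pickle=True).item()
print(ray(s,[200,260,280],[147.5,148.5,149],0.0), ray(s,[190,260,283],[126,126.5,127],.25))
w=np.load("w7.npy",allow_pickle=True).item()
print(ray(w,[480/1.5,600/1.5],[416/1.5]*2,.25))
w=np.load("w1.npy",allow_pickle=True).item()
print(ray(w,[230/1.5,400/1.5],[491/1.5]*2,.25),ray(w,[230/1.5,400/1.5],[491/1.5]*2,.0))
s=np.load("side0.npy",allow_pickle=True).item()
print(ray(s,190+578/4,150+236/4,0),ray(s,190+330/4,150+68/4,0))
```

```text
[[ 0.71808892  0.17458475  0.        ]
 [ 0.71457431 -0.04397378  0.        ]
 [ 0.71276915 -0.11689707  0.        ]] [[ 0.70929264  0.18151659  0.25      ]
 [ 0.70804648 -0.03503799  0.25      ]
 [ 0.70654338 -0.10629363  0.25      ]]
[[ 0.55507881 -0.15634106  0.25      ]
 [ 0.55513227 -0.11889734  0.25      ]]
[[0.50553914 0.03899526 0.25      ]
 [0.50563898 0.09594467 0.25      ]] [[ 0.71754603 -0.05818046  0.        ]
 [ 0.71782859  0.10299752  0.        ]]
[[ 0.72684597 -0.1001269   0.        ]] [[0.72330646 0.24854977 0.        ]]
```

{"fn": "play_rows", "kwargs": {"targets": [[-50,7,0,0],[-95,7.6,20,0],[-101.5,7.6,70,0],[-101.5,7.6,110,0],[-101.5,7.6,140,0]]}}

```text
clock: 8.8
tool_pos: [0.6368, -0.1294, 0.1137]
tool_rot: [-0.001, 0.0, 1.0, -0.0]
wrist_force: [-0.5, -0.4, -0.2]
finger_gap: 1.001
```

Run:
```python
from h import *
go(.6375,-.1295,.028,np.pi/2)
s=snapshot("wrist"); crop(s,0,0,512,384,1.2,"pics/w9.png")
```

```text
t=8.80 tcp [ 0.6368 -0.1294  0.1137] yang 1.570 q7 1.54 tilt [-0.002 -0.    -1.   ]
ROW [-0.8 -0.1 85.7] spin -0.001
```

View pics/w9.png

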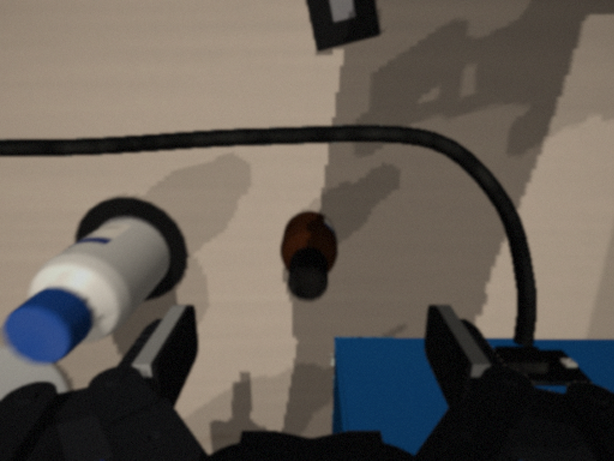

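{"fn": "play_rows", "kwargs": {"targets": [[-1,0,40,0],[-1,0,75,0],[-1,0,85,0],[-1,0,85,0]]}}

```text
clock: 9.35
tool_pos: [0.6385, -0.1289, 0.0316]
tool_rot: [0.0, 0.0, 1.0, -0.0]
wrist_force: [0.8, -0.4, 0.1]
finger_gap: 0.999
```

{"fn": "play_rows", "kwargs": {"targets": [[0,0,0,0],[0,0,0,0],[0,0,0,0],[0,0,0,0],[0,0,0,0]], "claw": 1}}

```text
clock: 9.98
tool_pos: [0.6386, -0.1286, 0.0319]
tool_rot: [0.0, -0.0, 1.0, -0.0]
wrist_force: [-1.7, -0.1, 9.3]
finger_gap: 0.354
```

Run:
```python
from h import *
go(.6375,-.1295,.028,np.pi/2)
s=snapshot("wrist"); crop(s,0,0,512,384,1.2,"pics/w10.png")
```

```text
t=9.97 tcp [ 0.6386 -0.1286  0.0319] yang 1.571 q7 1.52 tilt [ 0.001 -0.    -1.   ]
ROW [ 1.1 -0.9  3.9] spin 0.000
```

View pics/w10.png

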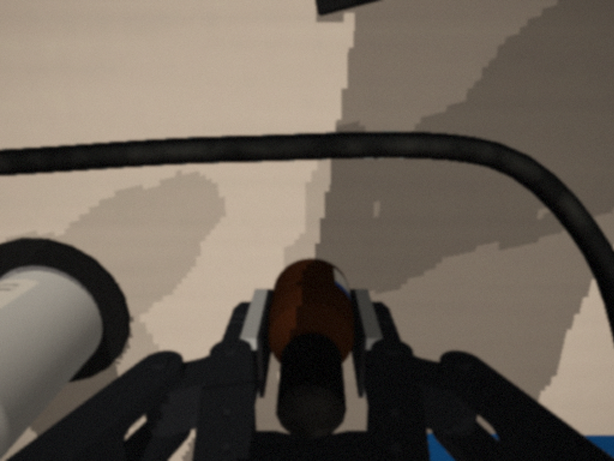

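Run:
```python
from h import *
s=snapshot("wrist"); print(ray(s,260,260/1.2,.002)[0],ray(s,260,260/1.2,.005)[0])
print("cap top", ray(s,[277/1.2,345/1.2],[405/1.2]*2,.072))
t=np.load("top0.npy",allow_pickle=True).item(); print("rack",ray(t,362,202,.15),ray(t,362,202,0))
```

```text
[ 0.62315525 -0.12743596  0.002     ] [ 0.62192224 -0.12744789  0.005     ]
cap top [[ 0.63630033 -0.13704259  0.072     ]
 [ 0.636302   -0.11881104  0.072     ]]
rack [[ 0.48876121 -0.36650492  0.15      ]] [[ 0.51635131 -0.40668652  0.        ]]
```

{"fn": "play_rows", "kwargs": {"targets": [[0,0,-50,0],[0,0,-110,0],[30,-30,-135,0],[70,-70,-135,0],[110,-110,-135,0]]}}

```text
clock: 10.7
tool_pos: [0.527, -0.2397, 0.1666]
tool_rot: [0.0, -0.0, 1.0, -0.0]
wrist_force: [0.1, -1.3, 0.1]
finger_gap: 0.356
```

Run:
```python
from h import *
go(.4395,-.3724,.16,np.pi/2)
```

```text
t=10.70 tcp [ 0.527  -0.2397  0.1666] yang 1.571 q7 1.71 tilt [ 0.001 -0.001 -1.   ]
ROW [  87.6 -132.7    6.7] spin 0.001
```

Run:
```python
from h import *
t=np.load("top0.npy",allow_pickle=True).item()
dd=t["depth"]; vv,uu=np.mgrid[0:384,0:512]
P=(np.c_[uu.ravel(),vv.ravel(),np.ones(uu.size)]@np.linalg.inv(t["K"]).T*dd.ravel()[:,None])@rot(t["attitude"]).T+t["xyz"]
m=(dd.ravel()>0)&(P[:,2]>.05)&(P[:,0]<.7)&(P[:,0]>.36)&(P[:,1]<-.34)&(P[:,1]>-.75)
Q=P[m]; print(Q.min(0),Q.max(0)); 
for a in np.arange(.48,.62,.01):
    r=Q[(Q[:,0]>a)&(Q[:,0]<=a+.01)]
    if len(r): print(round(a,2),r[:,1].max().round(3),np.median(r[:,2]).round(3),r[:,2].max().round(3))
```

```text
[ 0.50253117 -0.69746306  0.05005898] [ 0.57033647 -0.40088127  0.26840426]
0.5 -0.402 0.162 0.23
0.51 -0.402 0.223 0.232
0.52 -0.401 0.224 0.266
0.53 -0.401 0.235 0.268
0.54 -0.402 0.229 0.268
0.55 -0.402 0.225 0.239
0.56 -0.422 0.223 0.233
0.57 -0.67 0.21 0.21
```

{"fn": "play_rows", "kwargs": {"targets": [[45,-10,0,0],[80,-40,0,0],[88,-85,0,0],[88,-133,20,0],[88,-133,60,0]]}}

```text
clock: 11.32
tool_pos: [0.4395, -0.3755, 0.1061]
tool_rot: [0.001, 0.002, 1.0, -0.002]
wrist_force: [1.0, 1.4, -1.3]
finger_gap: 0.356
```

Run:
```python
from h import *
go(.4393,-.3724,.035,np.pi/2)
```

```text
t=11.32 tcp [ 0.4395 -0.3755  0.1061] yang 1.566 q7 1.92 tilt [ 0.002 -0.003 -1.   ]
ROW [ 0.4  3.4 71.1] spin -0.004
```

{"fn": "play_rows", "kwargs": {"targets": [[0,2,40,0],[0,2,58,0],[0,2,58,0],[0,2,58,0]]}}

```text
clock: 11.82
tool_pos: [0.4408, -0.37, 0.0494]
tool_rot: [0.001, -0.0, 1.0, -0.001]
wrist_force: [0.8, -0.4, -1.2]
finger_gap: 0.351
```

Run:
```python
from h import *
go(.4393,-.3724,.035,np.pi/2)
s=snapshot("wrist");np.save("w11.npy",s,allow_pickle=True); crop(s,150,100,362,310,3,"pics/w11.png")
```

```text
t=11.82 tcp [ 0.4408 -0.37    0.0494] yang 1.571 q7 1.89 tilt [ 0.001 -0.001 -1.   ]
ROW [ 1.5 -2.4 14.4] spin 0.000
```

View pics/w11.png

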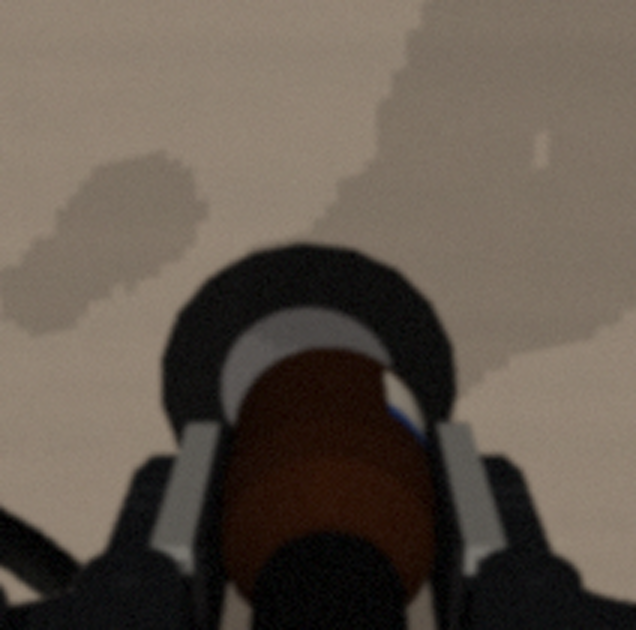

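Run:
```python
from h import *
s=np.load("w11.npy",allow_pickle=True).item(); f=lambda u,v:(150+u/3,100+v/3)
for n,p in [("L",(163,370)),("R",(456,370)),("T",(309,243)),("TL",(205,280)),("TR",(412,283))]:
    print(n,ray(s,*f(*p),.003)[0])
q=np.array([f(*p) for p in [(163,370),(456,370),(309,243),(190,298),(425,298)]])
w=ray(s,q[:,0],q[:,1],.003)
A=np.c_[2*w[:,:2],np.ones(len(w))]; x=np.linalg.lstsq(A,(w[:,:2]**2).sum(1),rcond=None)[0]; print("fit",x[:2],np.sqrt(x[2]+x[0]**2+x[1]**2))
print("bottle sides z=.04", ray(s,*f(228,470),.045),ray(s,*f(432,470),.045))
print("foot front",ray(s,*f(325,348),.0165))
print("fingers",ray(s,*f(215,430),.045),ray(s,*f(440,430),.045))
```

```text
L [ 0.43631738 -0.40049611  0.003     ]
R [ 0.43628683 -0.34491657  0.003     ]
T [ 0.41123259 -0.37266657  0.003     ]
TL [ 0.41832833 -0.39184514  0.003     ]
TR [ 0.41889133 -0.35373314  0.003     ]
fit [ 0.43922139 -0.37281369] 0.02791610871260174
bottle sides z=.04 [[ 0.43417576 -0.38408806  0.045     ]] [[ 0.43415738 -0.35375875  0.045     ]]
foot front [[ 0.42628032 -0.36973013  0.0165    ]]
fingers [[ 0.42758471 -0.38579142  0.045     ]] [[ 0.42756547 -0.35280599  0.045     ]]
```

{"fn": "play_rows", "kwargs": {"targets": [[2.1,-2.8,0,0],[2.1,-2.8,6,0],[2.1,-2.8,10,0],[2.1,-2.8,10,0]]}}

```text
clock: 12.38
tool_pos: [0.438, -0.3722, 0.0376]
tool_rot: [-0.0, -0.0, 1.0, 0.0]
wrist_force: [-0.2, 0.5, -0.6]
finger_gap: 0.356
```

Run:
```python
from h import *
go(.4387,-.3728,.035,np.pi/2)
s=snapshot("wrist");np.save("w12.npy",s,allow_pickle=True); crop(s,150,100,362,310,3,"pics/w12.png")
```

```text
t=12.38 tcp [ 0.438  -0.3722  0.0376] yang 1.571 q7 1.89 tilt [-0.001  0.    -1.   ]
ROW [-0.7 -0.6  2.6] spin 0.000
```

View pics/w12.png

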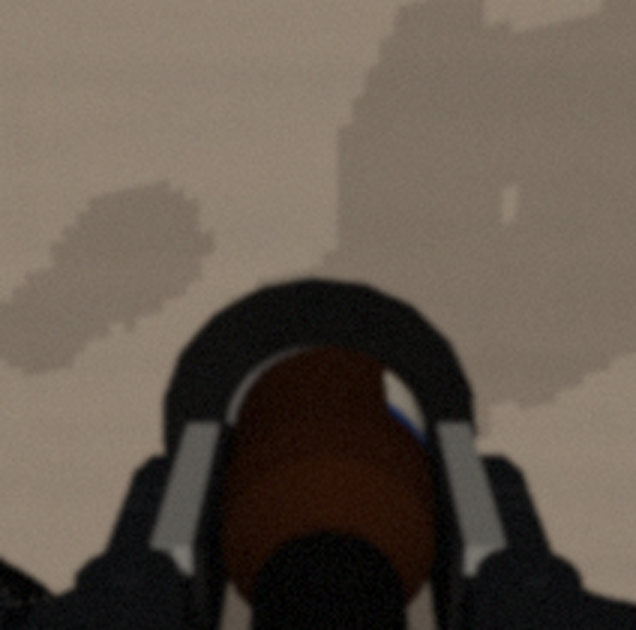

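{"fn": "play_rows", "kwargs": {"targets": [[-0.8,-1.3,1,0],[-0.8,-1.3,2.2,0],[-0.8,-1.3,3,0],[-0.8,-1.3,3,0]]}}

```text
clock: 12.92
tool_pos: [0.439, -0.3737, 0.035]
tool_rot: [-0.0, -0.0, 1.0, -0.0]
wrist_force: [0.1, -0.3, -1.1]
finger_gap: 0.357
```

Run:
```python
from h import *
go(.4387,-.3728,.035,np.pi/2); print(sense()["wrist_force"])
s=snapshot("wrist");np.save("w13.npy",s,allow_pickle=True); crop(s,150,100,362,310,3,"pics/w13.png")
```

```text
t=12.93 tcp [ 0.439  -0.3737  0.035 ] yang 1.571 q7 1.89 tilt [-0. -0. -1.]
ROW [0.3 0.9 0. ] spin 0.000
[ 0.06700183 -0.26795259 -1.11288753]
```

View pics/w13.png

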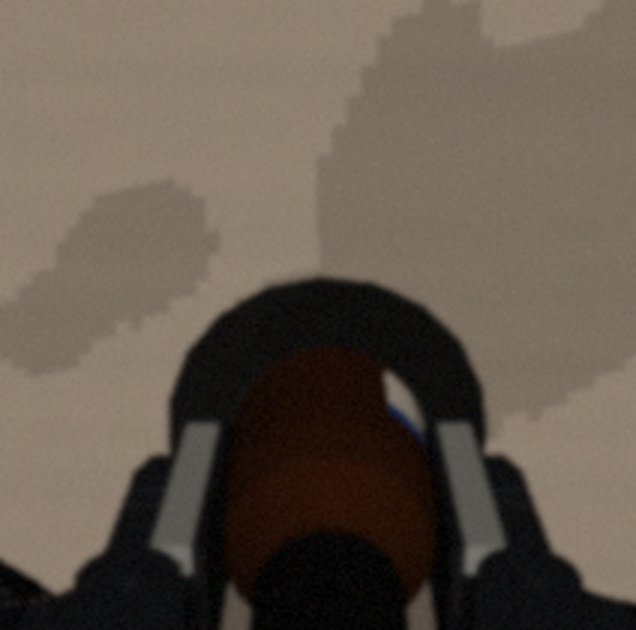

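Run:
```python
from h import *
s=np.load("w13.npy",allow_pickle=True).item(); f=lambda u,v:(150+u/3,100+v/3)
print(ray(s,*f(327,278),.003),ray(s,*f(327,347),.005))
```

```text
[[ 0.41130374 -0.37299352  0.003     ]] [[ 0.42301815 -0.37298992  0.005     ]]
```

{"fn": "play_rows", "kwargs": {"targets": [[0,0,0.5,0],[0,0,1,0],[0,0,1.2,0]]}}

```text
clock: 13.35
tool_pos: [0.4391, -0.3738, 0.0348]
tool_rot: [0.0, -0.0, 1.0, -0.0]
wrist_force: [-3.3, 3.1, 21.8]
finger_gap: 0.357
```

{"fn": "play_rows", "kwargs": {"targets": [[0,0,-0.8,0],[0,0,-0.8,0]]}}

```text
clock: 13.6
tool_pos: [0.4391, -0.3738, 0.0349]
tool_rot: [0.0, -0.0, 1.0, -0.0]
wrist_force: [-1.3, 0.7, 7.2]
finger_gap: 0.359
```

{"fn": "play_rows", "kwargs": {"targets": [[0,0,0,0],[0,0,0,0],[0,0,0,0],[0,0,0,0]], "claw": 0}}

```text
clock: 14.1
tool_pos: [0.4389, -0.3737, 0.0346]
tool_rot: [-0.0, -0.0, 1.0, -0.0]
wrist_force: [-0.4, 0.0, -0.1]
finger_gap: 1.0
```

{"fn": "play_rows", "kwargs": {"targets": [[0,0,-40,0],[0,0,-100,0],[0,0,-150,0],[0,30,-200,0],[0,80,-222,0]]}}

```text
clock: 14.72
tool_pos: [0.439, -0.2937, 0.2588]
tool_rot: [0.001, 0.001, 1.0, -0.001]
wrist_force: [1.2, 1.2, -0.1]
finger_gap: 0.997
```

Run:
```python
from h import *
s=snapshot("top"); crop(s,250,130,400,250,5,"pics/t2.png")
go(.455,-.01,.24,np.radians(6.6))
```

```text
t=14.78 tcp [ 0.4403 -0.2868  0.2608] yang 1.575 q7 1.86 tilt [ 0.004  0.    -1.   ]
ROW [-15.9 276.7  21. ] spin 1.460
```

View pics/t2.png

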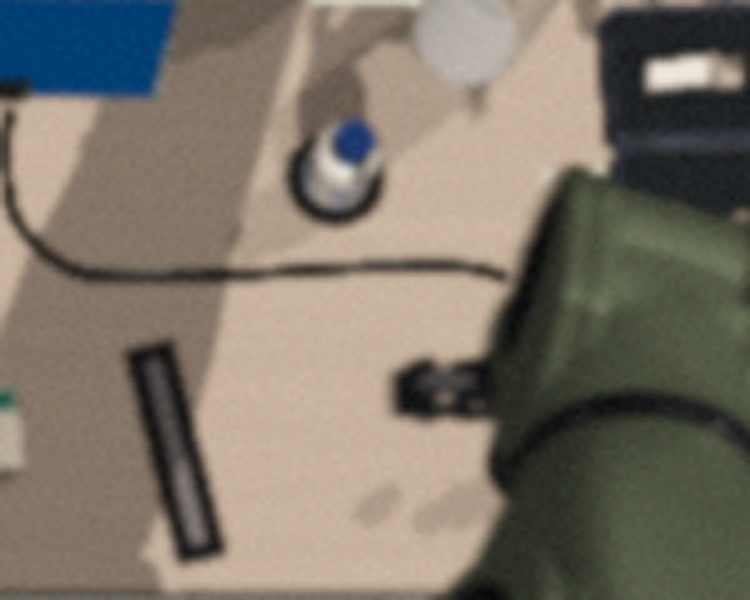

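{"fn": "play_rows", "kwargs": {"targets": [[-5,60,10,0.18],[-10,120,21,0.36],[-19,180,21,0.54],[-19,240,21,0.72],[-19,300,21,0.9]]}}

```text
clock: 15.4
tool_pos: [0.4579, 0.0048, 0.2356]
tool_rot: [0.0, 0.433, 0.902, 0.0]
wrist_force: [1.1, -0.9, -0.0]
finger_gap: 0.999
```

Run:
```python
from h import *
go(.459,.07,.24,np.radians(6.6))
```

```text
t=15.40 tcp [0.4579 0.0048 0.2356] yang 0.676 q7 0.61 tilt [ 0. -0. -1.]
ROW [50.2 41.7 -4.4] spin 0.561
```

{"fn": "play_rows", "kwargs": {"targets": [[15,12,-4,0.18],[32,27,-4,0.36],[50,42,-4,0.54],[50,42,-4,0.56],[50,42,-4,0.56]]}}

```text
clock: 16.02
tool_pos: [0.4592, 0.0676, 0.2396]
tool_rot: [0.0, 0.662, 0.749, -0.0]
wrist_force: [-0.7, -1.1, 0.9]
finger_gap: 1.001
```

```bash
cat >> h.py <<'E'
def boxmask(s):
    im=s["pixels"]; hsv=cv2.cvtColor(im,cv2.COLOR_RGB2HSV)
    return ((hsv[...,1]<45)&(im[...,2]>85))|((hsv[...,0]>60)&(hsv[...,0]<100)&(hsv[...,1]>60))
E
python3 - <<'E'
from h import *
go(.459,.0245,.24,np.radians(6.6))
s=snapshot("wrist");np.save("w14.npy",s,allow_pickle=True); crop(s,0,0,512,384,1.5,"pics/w14.png")
cv2.imwrite("pics/m2.png",boxmask(s).astype(np.uint8)*255)
darkpads(s)
E
```

```text
t=16.02 tcp [0.4592 0.0676 0.2396] yang 0.123 q7 0.09 tilt [-0. -0. -1.]
ROW [-42.8  -5.5  -0.4] spin 0.008
dark [234. 303.] rect [ 449.7 -124.9] [155.9  34.1] 13.2 circ [ 449.9 -125.7] 78.8
dark [283. 326.] rect [ 479.  -136.7] [729.1 238.4] 7.1 circ [ 493.8 -255. ] 364.5
dark [ 69. 137.] rect [260.2  39.2] [183.1 235.7] 0.0 circ [258.8  40.9] 146.9
dark [259.  67.] rect [447.4 161.5] [102.2  80.8] 86.4 circ [446.9 161.5] 63.9
```

View pics/w14.png

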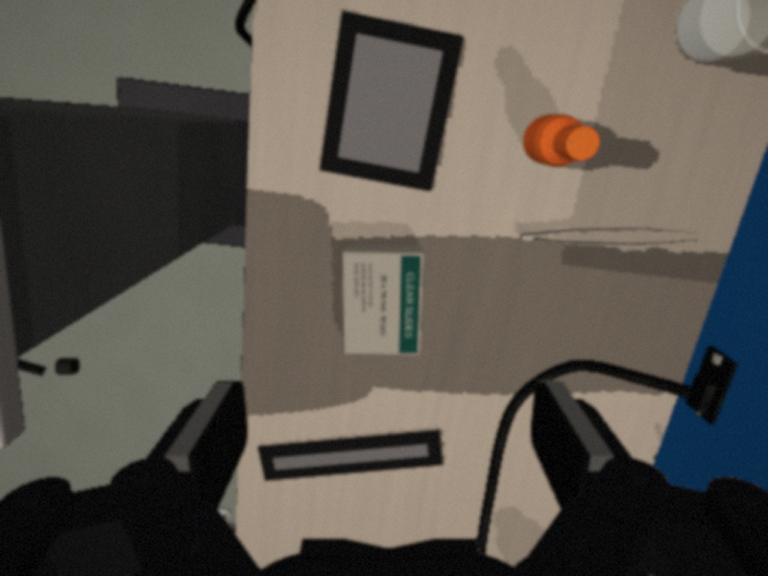

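View pics/m2.png

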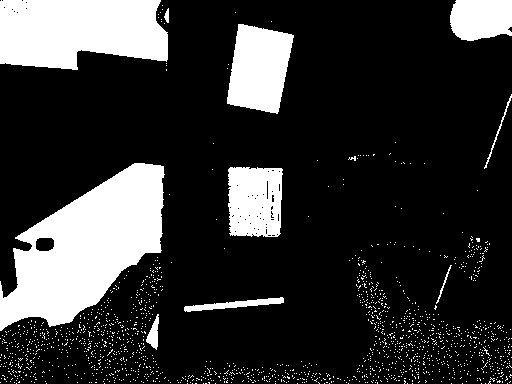

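Run:
```python
from h import *
s=np.load("w14.npy",allow_pickle=True).item()
blob(s,boxmask(s),.024,(220,160,290,242),"box")
k=(np.array([(344,252),(426,255),(418,354),(344,354)])/1.5); print(ray(s,k[:,0],k[:,1],.024))
# inner gray
im=s["pixels"].astype(int)
blob(s,boxmask(s),.003,(220,18,300,118),"padgrey")
c=s["pixels"][140:175,335:480,::-1].astype(float); c=np.clip((c-30)*2,0,255).astype(np.uint8)
cv2.imwrite("pics/tw3.png",cv2.resize(c,None,fx=5.5,fy=5.5,interpolation=cv2.INTER_CUBIC))
```

```text
box (228, 167, 55, 70) rect [459.5  23.9] [58.5 80.8] 6.4 circ [459.7  24. ] 48.3
[[ 0.42823135  0.05957429  0.024     ]
 [ 0.48634923  0.06459071  0.024     ]
 [ 0.49166296 -0.01279051  0.024     ]
 [ 0.43584355 -0.01974057  0.024     ]]
padgrey (227, 24, 67, 90) rect [444.9 161.7] [78.8 60.6] 86.5 circ [447.2 161.5] 47.6
```

View pics/tw3.png

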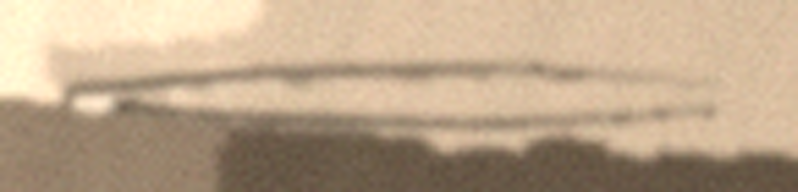

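Run:
```python
from h import *
go(.4595,.024,.018,np.radians(6.5))
```

```text
t=16.07 tcp [0.4592 0.0674 0.2396] yang 0.123 q7 0.09 tilt [-0. -0. -1.]
ROW [-43.   -5.  221.6] spin 0.009
```

{"fn": "play_rows", "kwargs": {"targets": [[-43,-5,30,0.01],[-43,-5,90,0.01],[-43,-5,150,0.01],[-43,-5,175,0.01],[-43,-5,175,0.01]]}}

```text
clock: 16.7
tool_pos: [0.4588, 0.024, 0.0636]
tool_rot: [-0.001, 0.667, 0.745, -0.001]
wrist_force: [0.8, 0.0, 0.3]
finger_gap: 0.999
```

Run:
```python
from h import *
go(.4595,.024,.019,np.radians(6.5))
s=snapshot("wrist"); crop(s,0,0,512,384,1.2,"pics/w15.png")
```

```text
t=16.70 tcp [0.4588 0.024  0.0636] yang 0.111 q7 0.23 tilt [-0.003 -0.    -1.   ]
ROW [-0.1  0.9 44.6] spin -0.002
```

View pics/w15.png

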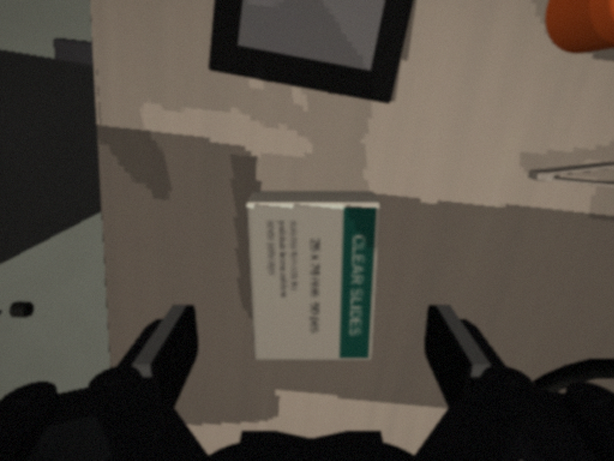

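{"fn": "play_rows", "kwargs": {"targets": [[0,1,25,0],[0,1,42,0],[0,1,44,0],[0,1,44,0]]}}

```text
clock: 17.25
tool_pos: [0.4609, 0.0249, 0.0218]
tool_rot: [0.0, 0.667, 0.745, 0.0]
wrist_force: [0.5, 0.5, 0.3]
finger_gap: 1.001
```

{"fn": "play_rows", "kwargs": {"targets": [[0,0,0,0],[0,0,0,0],[0,0,0,0],[0,0,0,0]], "claw": 1}}

```text
clock: 17.75
tool_pos: [0.4607, 0.025, 0.0215]
tool_rot: [0.0, 0.667, 0.745, 0.0]
wrist_force: [-1.7, 0.4, 17.4]
finger_gap: 0.665
```

Run:
```python
from h import *
go(.4595,.024,.019,np.radians(6.5))
s=snapshot("wrist"); crop(s,0,0,512,384,1.2,"pics/w16.png")
```

```text
t=17.75 tcp [0.4607 0.025  0.0215] yang 0.112 q7 0.24 tilt [ 0.001  0.    -1.   ]
ROW [-0.8 -1.3  2.5] spin -0.002
```

View pics/w16.png

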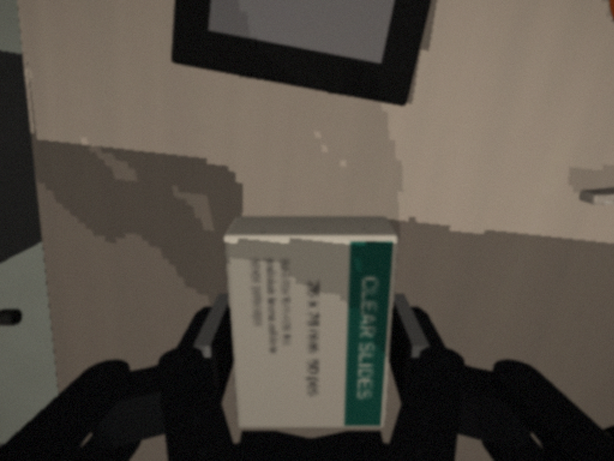

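{"fn": "play_rows", "kwargs": {"targets": [[0,0,-30,0],[0,0,-70,0],[30,0,-80,0],[80,0,-80,0.06],[110,0,-80,0.12]]}}

```text
clock: 18.42
tool_pos: [0.4477, 0.1365, 0.101]
tool_rot: [-0.0, 0.71, 0.704, 0.0]
wrist_force: [1.0, -0.9, -2.5]
finger_gap: 0.659
```

Run:
```python
from h import *
go(.4475,.1624,.06,np.radians(-3.6))
```

```text
t=18.43 tcp [0.4477 0.1365 0.101 ] yang -0.009 q7 0.00 tilt [ 0.     0.001 -1.   ]
ROW [25.8 -0.5 41. ] spin 0.054
```

{"fn": "play_rows", "kwargs": {"targets": [[20,-0.5,0,0.054],[26,-0.5,30,0.054],[26,-0.5,50,0.054],[26,-0.5,50,0.054],[26,-0.5,50,0.054]]}}

```text
clock: 19.05
tool_pos: [0.4481, 0.1602, 0.0514]
tool_rot: [0.0, 0.729, 0.685, 0.0]
wrist_force: [0.3, 0.9, -2.6]
finger_gap: 0.66
```

Run:
```python
from h import *
go(.4475,.1624,.0245,np.radians(-3.6))
s=snapshot("wrist"); np.save("w17.npy",s,allow_pickle=True); crop(s,0,0,512,384,1.5,"pics/w17.png")
```

```text
t=19.05 tcp [0.4481 0.1602 0.0514] yang -0.063 q7 -0.04 tilt [ 0.  0. -1.]
ROW [ 2.2 -0.8 26.9] spin 0.000
```

View pics/w17.png

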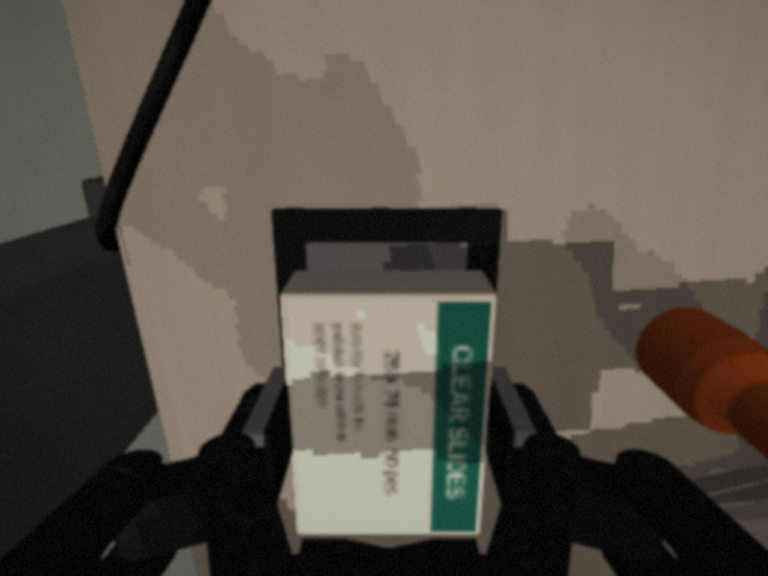

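{"fn": "play_rows", "kwargs": {"targets": [[2.2,-0.8,10,0],[2.2,-0.8,20,0],[2.2,-0.8,23,0],[2.2,-0.8,23,0]]}}

```text
clock: 19.6
tool_pos: [0.4471, 0.1623, 0.0273]
tool_rot: [-0.0, 0.729, 0.685, -0.0]
wrist_force: [0.2, 0.3, -2.5]
finger_gap: 0.663
```

Run:
```python
from h import *
go(.4475,.1624,.0245,np.radians(-3.6))
s=snapshot("wrist"); np.save("w18.npy",s,allow_pickle=True); crop(s,150,100,362,260,3.5,"pics/w18.png")
```

```text
t=19.60 tcp [0.4471 0.1623 0.0273] yang -0.063 q7 -0.04 tilt [-0.001 -0.    -1.   ]
ROW [0.1 0.4 2.8] spin 0.000
```

View pics/w18.png

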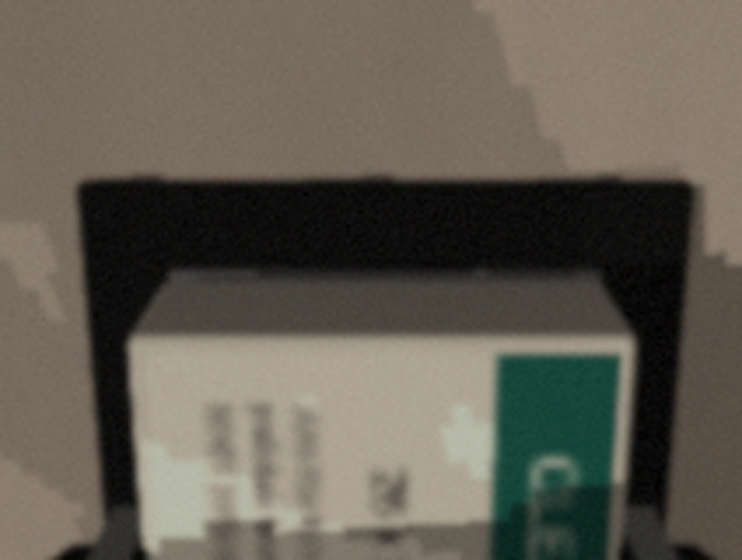

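Run:
```python
from h import *
s=np.load("w18.npy",allow_pickle=True).item(); f=lambda u,v:(150+u/3.5,100+v/3.5)
print(ray(s,*f(386,183),.003),ray(s,*f(384,270),.006),ray(s,*f(384,335),.030))
print(ray(s,*f(165,270),.006),ray(s,*f(600,270),.006)); print(ray(s,*f(80,186),.003),ray(s,*f(692,186),.003))
```

```text
[[0.45078609 0.21266805 0.003     ]] [[0.44983505 0.20161392 0.006     ]] [[0.4497524 0.2006185 0.03     ]]
[[0.42081963 0.20341807 0.006     ]] [[0.47843916 0.19983534 0.006     ]]
[[0.41033774 0.2147845  0.003     ]] [[0.49115844 0.20975146 0.003     ]]
```

{"fn": "play_rows", "kwargs": {"targets": [[0,0,1.5,0],[0,0,3,0],[0,0,3,0]]}}

```text
clock: 20.02
tool_pos: [0.4473, 0.1625, 0.0246]
tool_rot: [0.0, 0.729, 0.685, 0.0]
wrist_force: [0.2, 1.3, -0.6]
finger_gap: 0.66
```

{"fn": "play_rows", "kwargs": {"targets": [[0,0.7,0,0],[0,0.7,0.6,0],[0,0.7,0.6,0]]}}

```text
clock: 20.4
tool_pos: [0.4478, 0.1625, 0.0245]
tool_rot: [-0.0, 0.729, 0.685, 0.0]
wrist_force: [-5.3, -0.6, 18.6]
finger_gap: 0.658
```

{"fn": "play_rows", "kwargs": {"targets": [[0,0,0,0],[0,0,0,0],[0,0,0,0],[0,0,0,0]], "claw": 0}}

```text
clock: 20.9
tool_pos: [0.4479, 0.1624, 0.0239]
tool_rot: [-0.0, 0.729, 0.685, -0.0]
wrist_force: [0.6, -0.4, -0.5]
finger_gap: 0.997
```

{"fn": "play_rows", "kwargs": {"targets": [[0,0,-40,0],[0,0,-90,0],[0,0,-140,0],[0,0,-190,0],[0,0,-215,0]]}}

```text
clock: 21.52
tool_pos: [0.4482, 0.1626, 0.2413]
tool_rot: [0.0, 0.729, 0.685, 0.001]
wrist_force: [-0.4, -0.1, -1.3]
finger_gap: 1.0
```

{"fn": "play_rows", "kwargs": {"targets": [[0,0,0,-0.1],[0,0,0,-0.1]]}}

```text
clock: 21.78
tool_pos: [0.4479, 0.1625, 0.2391]
tool_rot: [-0.0, 0.694, 0.72, 0.0]
wrist_force: [0.6, -0.5, -0.6]
finger_gap: 0.997
```

Run:
```python
from h import *
go(.52,.09,.24,np.pi/2)
s=snapshot("wrist"); np.save("w19.npy",s,allow_pickle=True); crop(s,0,0,512,384,1.5,"pics/w19.png")
```

```text
t=21.77 tcp [0.4479 0.1625 0.2391] yang 0.037 q7 -0.08 tilt [-0.  0. -1.]
ROW [-75.1  69.4  -0.9] spin -1.534
```

View pics/w19.png

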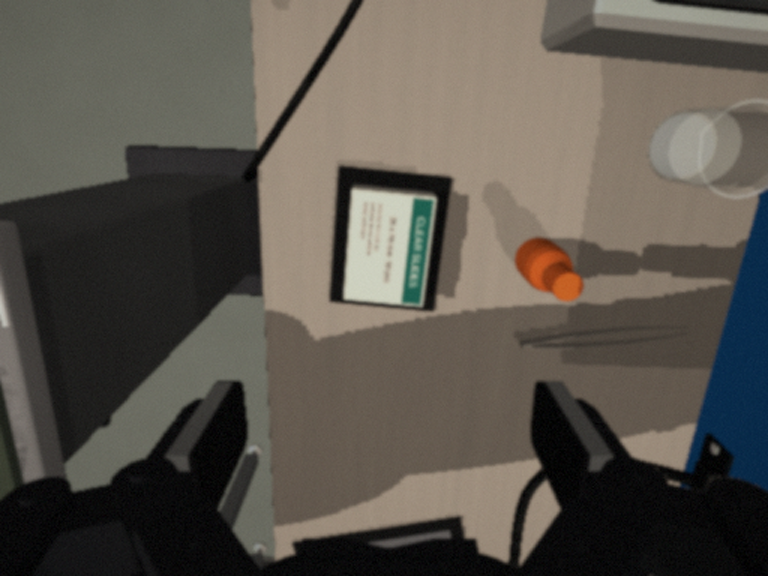

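Run:
```python
from h import *
s=np.load("w19.npy",allow_pickle=True).item()
blob(s,boxmask(s),.027,(215,115,300,215),"box")
darkpads(s,roi=(200,100,310,215))
c=s["pixels"][205:245,335:480,::-1].astype(float); c=np.clip((c-30)*2.2,0,255).astype(np.uint8)
cv2.imwrite("pics/tw4.png",cv2.resize(c,None,fx=5.5,fy=5.5,interpolation=cv2.INTER_CUBIC))
w=np.load("w14.npy",allow_pickle=True).item()
a=ray(w,347.4,157.7,.005)[0];b=ray(w,465,157.7,.005)[0]
def rep(a,b): print(a,b,"mid",(a+b)/2,"len",np.linalg.norm(a-b),"ang",np.degrees(np.arctan2(b[1]-a[1],b[0]-a[0])))
rep(a,b)
w=np.load("w1.npy",allow_pickle=True).item()
# tw2 crop 6x origin (235,205)
print("w1 butt",ray(w,235+118/6,205+105/6,.005),"tips",ray(w,[235+168/6,235+182/6],[205+635/6,205+530/6],.005))
print("w1 mid sides @", ray(w,[235+115/6,235+160/6],[205+370/6]*2,.005))
```

```text
box (227, 125, 69, 80) rect [447.6 161.5] [81.6 68.2] 86.5 circ [449.8 161.4] 50.4
dark [260. 151.] rect [447.4 161.8] [102.1  81. ] 86.5 circ [447.4 162.1] 63.7
[0.55637285 0.08265424 0.005     ] [0.68623312 0.09879742 0.005     ] mid [0.62130299 0.09072583 0.005     ] len 0.13085981312582823 ang 7.086196874931465
w1 butt [[0.55396628 0.08682069 0.005     ]] tips [[0.68597542 0.09763258 0.005     ]
 [0.65779912 0.1007103  0.005     ]]
w1 mid sides @ [[0.61685406 0.08584301 0.005     ]
 [0.61686927 0.09569347 0.005     ]]
```

View pics/tw4.png

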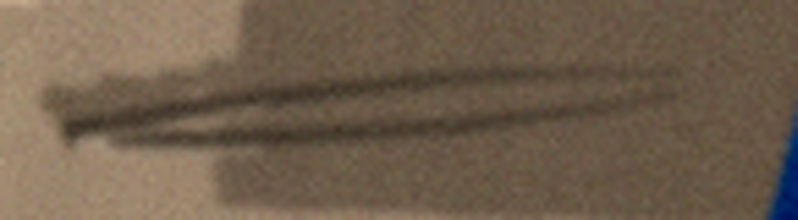

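{"fn": "play_rows", "kwargs": {"targets": [[-15,15,0,-0.18],[-35,35,0,-0.36],[-50,50,0,-0.54],[-60,75,0,-0.72],[-72,90,0,-0.9]]}}

```text
clock: 22.45
tool_pos: [0.5413, 0.0934, 0.2384]
tool_rot: [-0.0, 0.31, 0.951, -0.0]
wrist_force: [-0.5, -0.4, -0.2]
finger_gap: 1.0
```

Run:
```python
from h import *
go(.54,.09,.16,np.radians(97.1))
```

```text
t=22.45 tcp [0.5413 0.0934 0.2384] yang 0.941 q7 0.74 tilt [-0.001 -0.    -1.   ]
ROW [-1.  -3.4 78.4] spin -0.754
```

{"fn": "play_rows", "kwargs": {"targets": [[-1,-3.4,20,-0.18],[-1,-3.4,50,-0.36],[-1,-3.4,78,-0.54],[-1,-3.4,78,-0.72],[-1,-3.4,78,-0.754]]}}

```text
clock: 23.08
tool_pos: [0.5391, 0.0903, 0.1604]
tool_rot: [-0.001, -0.06, 0.998, -0.0]
wrist_force: [0.4, -0.2, 0.2]
finger_gap: 1.004
```

{"fn": "play_rows", "kwargs": {"targets": [[0,0,0,0],[0,0,0,0]]}}

```text
clock: 23.32
tool_pos: [0.5394, 0.0906, 0.1611]
tool_rot: [0.0, -0.059, 0.998, -0.0]
wrist_force: [0.5, -0.5, 0.1]
finger_gap: 0.995
```

Run:
```python
from h import *
go(.621,.0908,.02,np.radians(97.1))
s=snapshot("wrist"); np.save("w20.npy",s,allow_pickle=True)
c=s["pixels"][130:380,150:362,::-1].astype(float); c=np.clip((c-30)*2,0,255).astype(np.uint8)
cv2.imwrite("pics/w20.png",cv2.resize(c[:200],None,fx=3,fy=3,interpolation=cv2.INTER_CUBIC))
```

```text
t=23.32 tcp [0.5394 0.0906 0.1611] yang 1.689 q7 1.28 tilt [ 0. -0. -1.]
ROW [-81.   -9.4 141.1] spin -0.006
```

View pics/w20.png

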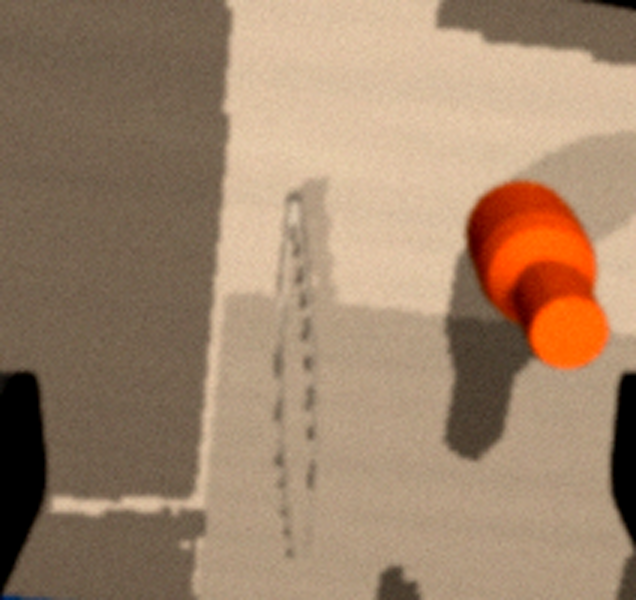

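Run:
```python
from h import *
s=np.load("w20.npy",allow_pickle=True).item(); f=lambda u,v:(150+u/3,130+v/3)
a=ray(s,*f(294,190),.007)[0]; b=ray(s,*f(299,557),.007)[0]
print(a,b,(a+b)/2,np.linalg.norm(a-b),np.degrees(np.arctan2(b[1]-a[1],b[0]-a[0])))
l=ray(s,*f(278,380),.009)[0]; r=ray(s,*f(311,380),.009)[0]; print(l,r,(l+r)/2,np.linalg.norm(l-r))
```

```text
[0.55344595 0.08317171 0.007     ] [0.68379203 0.0989767  0.007     ] [0.61861899 0.09107421 0.007     ] 0.13130079745912807 6.913593261428062
[0.61630268 0.08494103 0.009     ] [0.61507736 0.09530806 0.009     ] [0.61569002 0.09012455 0.009     ] 0.010439191242913657
```

Run:
```python
from h import *
go(.620,.0910,.04,np.radians(97.0))
```

```text
t=23.38 tcp [0.5394 0.0907 0.1611] yang 1.689 q7 1.28 tilt [ 0. -0. -1.]
ROW [-80.1  -9.2 121.1] spin -0.004
```

{"fn": "play_rows", "kwargs": {"targets": [[-40,-4.5,0,-0.004],[-75,-9.2,20,-0.004],[-80,-9.2,70,-0.004],[-80,-9.2,110,-0.004],[-80,-9.2,121,-0.004]], "claw": 0.55}}

```text
clock: 24.0
tool_pos: [0.6189, 0.091, 0.0381]
tool_rot: [-0.002, -0.062, 0.998, -0.0]
wrist_force: [0.0, 0.0, 0.5]
finger_gap: 0.451
```

{"fn": "play_rows", "kwargs": {"targets": [[0,0,0,0],[0,0,0,0]]}}

```text
clock: 24.25
tool_pos: [0.6207, 0.0912, 0.0417]
tool_rot: [0.001, -0.062, 0.998, 0.0]
wrist_force: [0.0, 0.3, -0.7]
finger_gap: 0.452
```

Run:
```python
from h import *
go(.620,.0910,.0195,np.radians(97.0)); print(sense()["finger_gap"])
s=snapshot("wrist"); np.save("w21.npy",s,allow_pickle=True)
c=s["pixels"].astype(float)[...,::-1]; c=np.clip((c-20)*2,0,255).astype(np.uint8)
cv2.imwrite("pics/w21.png",cv2.resize(c[150:,130:390],None,fx=2.5,fy=2.5,interpolation=cv2.INTER_CUBIC))
```

```text
t=24.25 tcp [0.6207 0.0912 0.0417] yang 1.695 q7 1.31 tilt [ 0.002  0.    -1.   ]
ROW [ 0.7 -0.1 22.2] spin 0.002
0.45212228050092745
```

View pics/w21.png

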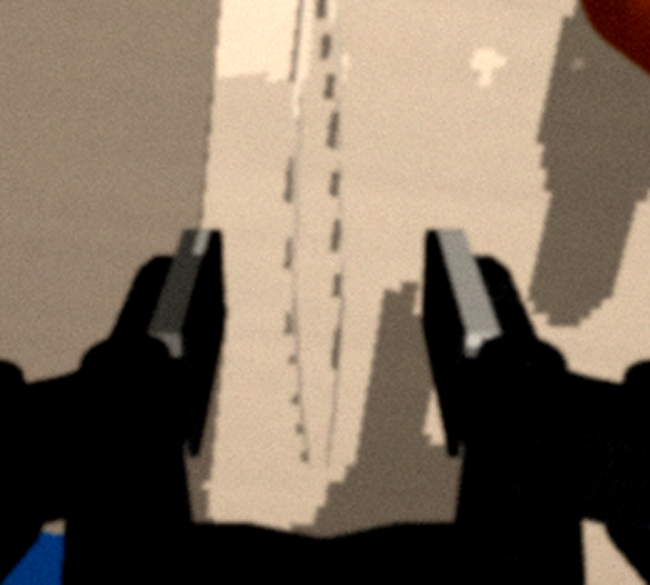

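Run:
```python
from h import *
s=np.load("w21.npy",allow_pickle=True).item(); f=lambda u,v:(130+u/2.5,150+v/2.5)
print("tip",ray(s,*f(319,465),.006)); print("mid",ray(s,*f(288,210),.009),ray(s,*f(341,210),.009))
c=s["pixels"].astype(float)[...,::-1]; c=np.clip((c-20)*2,0,255).astype(np.uint8)
cv2.imwrite("pics/w21b.png",cv2.resize(c[60:200,200:300],None,fx=4,fy=4,interpolation=cv2.INTER_CUBIC))
```

```text
tip [[0.68497401 0.09911545 0.006     ]]
mid [[0.61729048 0.08412225 0.009     ]] [[0.61590015 0.09526277 0.009     ]]
```

View pics/w21b.png

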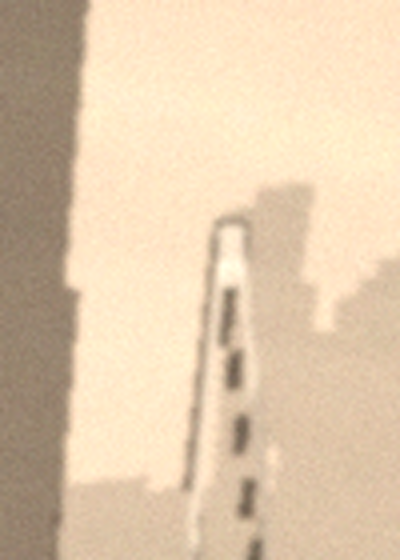

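Run:
```python
from h import *
s=np.load("w21.npy",allow_pickle=True).item()
a=ray(s,200+231/4,60+218/4,.005)[0]; b=ray(s,130+319/2.5,150+467/2.5,.005)[0]
print(a,b,(a+b)/2,np.linalg.norm(a-b),np.degrees(np.arctan2(b[1]-a[1],b[0]-a[0])))
```

```text
[0.55545291 0.08313797 0.005     ] [0.68645208 0.09929545 0.005     ] [0.62095249 0.09121671 0.005     ] 0.13199184436530728 7.031370579945004
```

{"fn": "play_rows", "kwargs": {"targets": [[0,0,10,0],[0,0,19,0],[0,0,20,0],[0,0,20,0],[0,0,20,0]]}}

```text
clock: 24.92
tool_pos: [0.62, 0.0911, 0.0202]
tool_rot: [0.0, -0.062, 0.998, -0.0]
wrist_force: [-0.0, -0.4, -0.5]
finger_gap: 0.449
```

Run:
```python
from h import *
go(.6205,.0912,.0195,np.radians(97.0)); print(sense()["wrist_force"])
```

```text
t=24.93 tcp [0.62   0.0911 0.0202] yang 1.695 q7 1.30 tilt [ 0. -0. -1.]
ROW [-0.5  0.1  0.7] spin 0.003
[-0.04166702 -0.41990723 -0.45900789]
```

{"fn": "play_rows", "kwargs": {"targets": [[0,0,0.5,0],[0,0,0.5,0],[0,0,0.5,0],[0,0,0.5,0],[0,0,0.5,0]], "claw": 1}}

```text
clock: 25.55
tool_pos: [0.62, 0.091, 0.0197]
tool_rot: [0.0, -0.062, 0.998, -0.0]
wrist_force: [-0.9, -0.2, 5.6]
finger_gap: 0.106
```

{"fn": "play_rows", "kwargs": {"targets": [[0,0,-10,0],[0,0,-40,0],[0,0,-90,0],[0,0,-100,0],[0,0,-100,0]]}}

```text
clock: 26.18
tool_pos: [0.62, 0.091, 0.12]
tool_rot: [0.0, -0.062, 0.998, 0.0]
wrist_force: [-0.1, -0.8, -0.9]
finger_gap: 0.101
```

Run:
```python
from h import *
go(.5,-.05,.13,np.radians(97)); print(sense()["finger_gap"])
s=snapshot("wrist"); np.save("w22.npy",s,allow_pickle=True)
crop(s,0,0,512,384,1.5,"pics/w22.png")
```

```text
t=26.18 tcp [0.62  0.091 0.12 ] yang 1.695 q7 1.33 tilt [ 0.001  0.    -1.   ]
ROW [ 136.6 -125.   -10.1] spin 0.002
0.10059278945442547
```

View pics/w22.png

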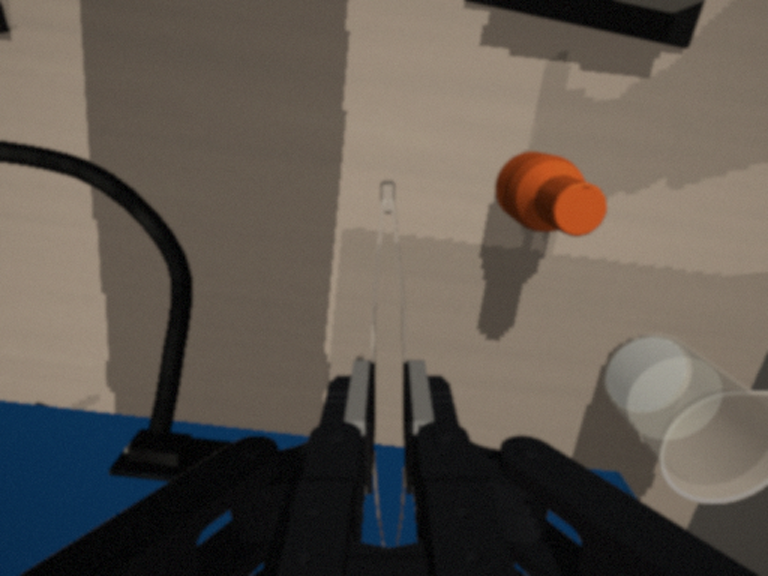

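Run:
```python
from h import *
s=np.load("w22.npy",allow_pickle=True).item(); p,M,_=tool()
a=ray(s,387.5/1.5,181/1.5,.105)[0]; b=ray(s,390/1.5,547/1.5,.105)[0]
for q in (a,b,(a+b)/2): print((M.T@(q-p)*1000).round(1))
go(.4495,-.1252,.12,np.radians(103.1))
```

```text
[64.6  0.4 14. ]
[-65.8   1.2  13.9]
[-0.6  0.8 14. ]
t=26.23 tcp [0.6196 0.091  0.119 ] yang 1.696 q7 1.33 tilt [-0.001 -0.    -1.   ]
ROW [ 195.7 -193.3   -0.8] spin -0.104
```

{"fn": "play_rows", "kwargs": {"targets": [[40,-40,0,0],[80,-80,0,0],[120,-120,0,-0.03],[160,-160,0,-0.07],[192,-190,0,-0.104]]}}

```text
clock: 26.85
tool_pos: [0.4511, -0.1228, 0.1187]
tool_rot: [-0.001, -0.114, 0.993, 0.0]
wrist_force: [1.1, -1.7, -1.0]
finger_gap: 0.104
```

{"fn": "play_rows", "kwargs": {"targets": [[3,-3,30,0],[3,-3,55,0],[3,-3,55,0],[3,-3,55,0]]}}

```text
clock: 27.35
tool_pos: [0.4508, -0.1248, 0.0648]
tool_rot: [-0.0, -0.114, 0.993, 0.0]
wrist_force: [-0.6, 0.2, -0.5]
finger_gap: 0.106
```

Run:
```python
from h import *
go(.4489,-.126,.024,np.radians(103.1)); print(sense()["finger_gap"])
s=snapshot("wrist"); np.save("w23.npy",s,allow_pickle=True)
crop(s,140,60,380,260,3.2,"pics/w23.png"); crop(s,140,184,380,384,3.2,"pics/w23b.png")
```

```text
t=27.35 tcp [ 0.4508 -0.1248  0.0648] yang 1.800 q7 1.58 tilt [-0.  0. -1.]
ROW [ 2.1 -0.7 40.8] spin 0.000
0.10552810221395734
```

View pics/w23.png

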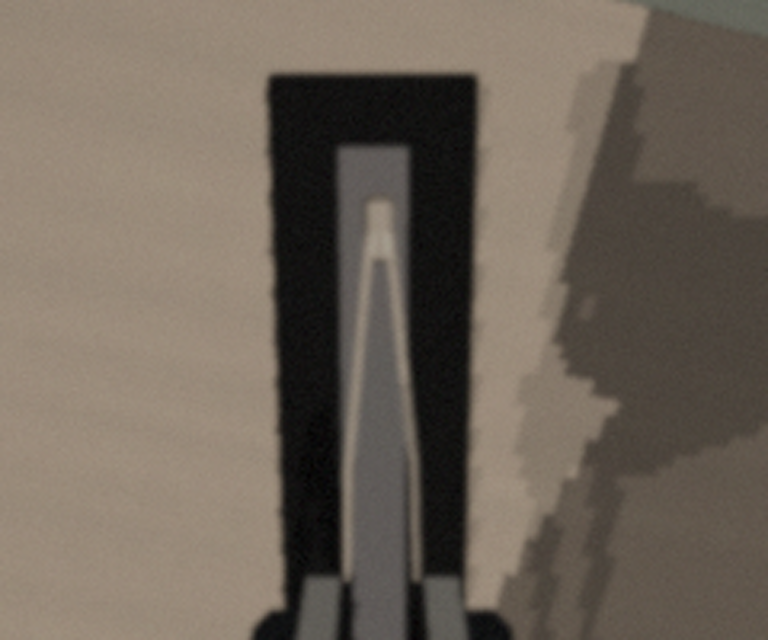

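View pics/w23b.png

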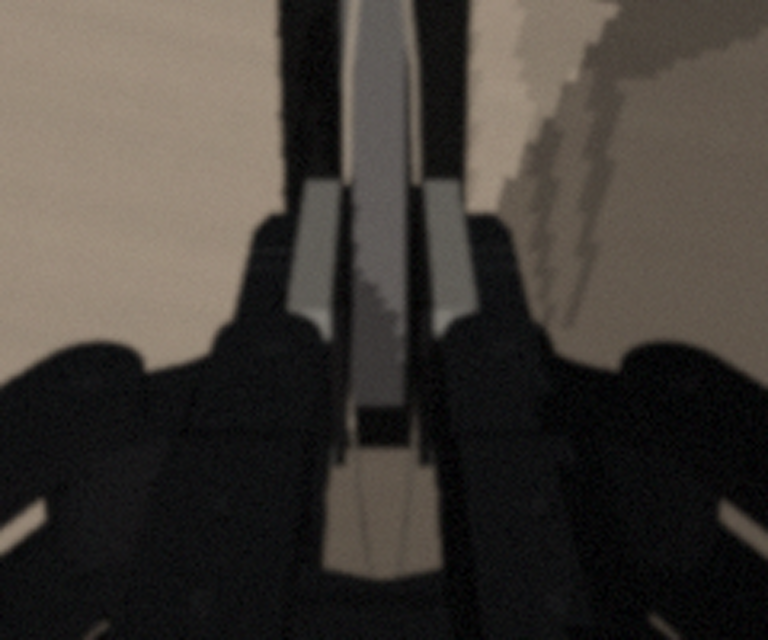

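Run:
```python
from h import *
s=np.load("w23.npy",allow_pickle=True).item(); p,M,_=tool()
h=p[2]-.0197+.005
L=[("strip near",374,60*3.2-192+145,.003,60),("strip far",381,405,.003,184),("pad near",372.5,75,.003,60),("pad far",381,446,.003,184),("tw butt",380,200,h,60),]
for n,u,v,z,o in L:
    v0=o; q=ray(s,140+u/3.2,v0+v/3.2,z)[0]; print(n,(M.T@(q-p)*1000).round(1),q.round(4))
```

```text
strip near [68.8 -0.3 62.1] [ 0.3841 -0.1408  0.003 ]
strip far [-66.4   0.9  62.1] [ 0.5155 -0.1089  0.003 ]
pad near [80.3 -0.6 62.1] [ 0.3729 -0.1436  0.003 ]
pad far [-76.9   1.   62.1] [ 0.5257 -0.1065  0.003 ]
tw butt [64.5  0.7 14.7] [ 0.388  -0.1388  0.0504]
```

{"fn": "play_rows", "kwargs": {"targets": [[2.1,-0.8,15,0],[2.1,-0.8,30,0],[2.1,-0.8,37,0],[2.1,-0.8,37,0],[2.1,-0.8,37,0]]}}

```text
clock: 28.02
tool_pos: [0.4491, -0.1263, 0.0281]
tool_rot: [0.0, -0.114, 0.993, -0.0]
wrist_force: [0.2, 0.3, -0.8]
finger_gap: 0.104
```

Run:
```python
from h import *
go(.4489,-.126,.0227,np.radians(103.1)); print(sense()["wrist_force"])
s=snapshot("wrist"); np.save("w24.npy",s,allow_pickle=True)
crop(s,140,60,380,384,2.4,"pics/w24.png")
```

```text
t=28.02 tcp [ 0.4491 -0.1263  0.0281] yang 1.799 q7 1.57 tilt [ 0.001 -0.    -1.   ]
ROW [0.2 0.3 5.4] spin 0.000
[ 0.24313886  0.32637881 -0.77531788]
```

View pics/w24.png

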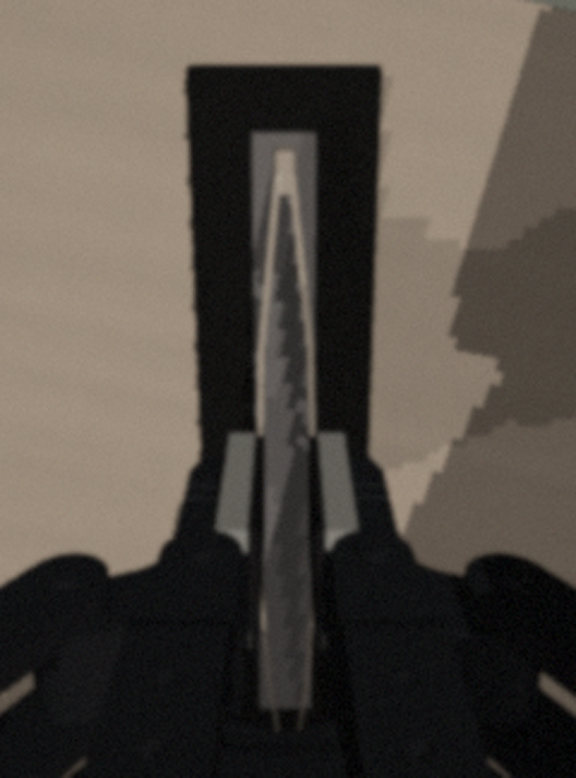

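Run:
```python
from h import *
s=np.load("w24.npy",allow_pickle=True).item(); p,M,_=tool()
h=p[2]-.0197
for n,u,v,z in [("strip near",284,131,.003),("strip far",286,708,.003),("pad near",284,66,.003),("tw butt",285,151,h+.005),("tw tip",287,731,h+.004)]:
    q=ray(s,140+u/2.4,60+v/2.4,z)[0]; print(n,(M.T@(q-p)*1000).round(1))
```

```text
strip near [66.6  0.4 25. ]
strip far [-68.7   0.8  25.1]
pad near [78.2  0.4 25. ]
tw butt [64.1  0.6 14.7]
tw tip [-66.1   1.   15.7]
```

{"fn": "play_rows", "kwargs": {"targets": [[0,0,3,0],[0,0,4.5,0],[0,0,5,0],[0,0,5,0]]}}

```text
clock: 28.58
tool_pos: [0.4489, -0.1262, 0.0227]
tool_rot: [-0.0, -0.114, 0.993, -0.0]
wrist_force: [-0.4, 0.5, 5.4]
finger_gap: 0.104
```

{"fn": "play_rows", "kwargs": {"targets": [[0,0,0,0],[0,0,0,0],[0,0,0,0],[0,0,0,0]], "claw": 0.3}}

```text
clock: 29.08
tool_pos: [0.4489, -0.1262, 0.0225]
tool_rot: [-0.0, -0.114, 0.993, -0.0]
wrist_force: [-0.3, -0.2, 0.1]
finger_gap: 0.7
```

{"fn": "play_rows", "kwargs": {"targets": [[0,0,-30,0],[0,0,-80,0],[0,0,-140,0],[0,0,-200,0],[0,0,-230,0]]}}

```text
clock: 29.7
tool_pos: [0.4491, -0.1263, 0.2554]
tool_rot: [0.001, -0.114, 0.993, -0.001]
wrist_force: [0.1, -1.3, -0.9]
finger_gap: 0.701
```

{"fn": "play_rows", "kwargs": {"targets": [[0,-20,0,0.1],[0,-60,0,0.2],[0,-80,0,0.23],[0,-80,0,0.23],[0,-80,0,0.23]]}}

```text
clock: 30.32
tool_pos: [0.4668, -0.2036, 0.2519]
tool_rot: [-0.001, 0.001, 1.0, 0.0]
wrist_force: [-0.1, 0.4, 0.9]
finger_gap: 0.701
```

Run:
```python
from h import *
s=snapshot("wrist"); np.save("w25.npy",s,allow_pickle=True); crop(s,0,0,512,384,1.5,"pics/w25.png")
darkpads(s); hsv=cv2.cvtColor(s["pixels"],cv2.COLOR_RGB2HSV)
t=snapshot("side"); crop(t,190,150,370,320,4,"pics/s25.png"); print(sense()["clock"],sense()["tool_pos"])
```

```text
dark [217. 315.] rect [ 658.4 -207.3] [753.1 293.1] 89.9 circ [ 776.4 -207.6] 377.6
dark [ 89. 197.] rect [ 519.9 -404. ] [228.4  42.9] 49.1 circ [ 518.2 -402.9] 115.0
dark [101. 136.] rect [ 438.3 -383.4] [76.7 56. ] 81.5 circ [ 443.7 -384.4] 40.3
dark [326. 137.] rect [ 449.4 -125.2] [157.1  36.5] 13.0 circ [ 449.5 -126.1] 79.8
dark [321.   9.] rect [ 314.1 -139.4] [110.1  16.3] 90.0 circ [ 312.8 -139.5] 55.3
30.425 [ 0.46702182 -0.20347044  0.25230888]
```

View pics/w25.png

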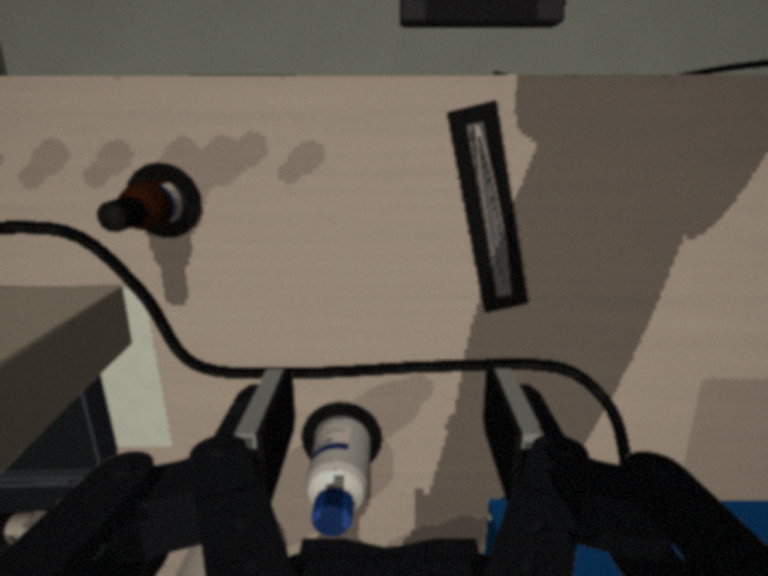

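View pics/s25.png

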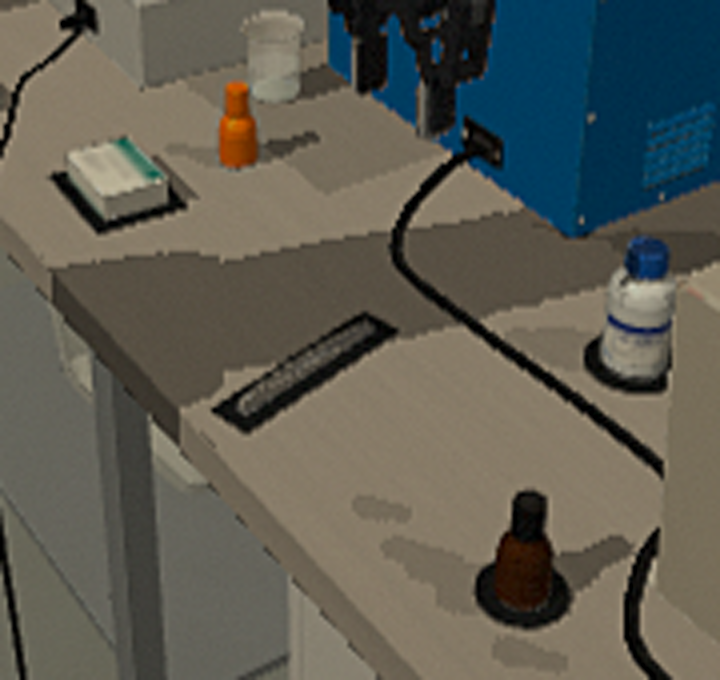

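Run:
```python
from h import *
s=np.load("w25.npy",allow_pickle=True).item()
print(ray(s,115/1.5,214/1.5,.075),ray(s,332/1.5,517/1.5,.098))
hsv=cv2.cvtColor(s["pixels"],cv2.COLOR_RGB2HSV)
c=s["pixels"][100:170,55:145,::-1]; cv2.imwrite("pics/d25.png",cv2.resize(c,None,fx=7,fy=7,interpolation=cv2.INTER_CUBIC))
```

```text
[[ 0.43771386 -0.37080123  0.075     ]] [[ 0.64705958 -0.24254733  0.098     ]]
```

View pics/d25.png

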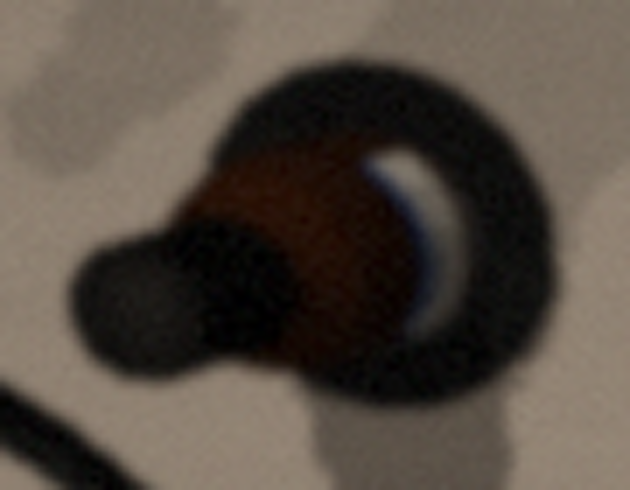

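```bash
python3 -c "
from workcell import finish_job,sense
print(sense()['joint_vel'].round(3)); print(finish_job())"
```

```text
[-0.001 -0.005  0.001 -0.004  0.001  0.001  0.001]
the job is handed in; nothing more can be done
None
```

The job is handed in. The bottle, dropper bottle, slide box and tweezers each stand or lie on their own pad, placed in that order, and it took about 30 s. The arm ended well clear, at rest and touching nothing.

What the last checks showed:
- **Slide box:** its centre is within 0.5 mm of the pad centre and its angle matches.
- **Tweezers:** just before release they were within about 0.3 mm of the strip, both along and across it. The picture after release shows them still on it.
- **Bottle:** before release it had 11.8 mm of the 12 mm front border showing and was about 1 mm off centre sideways. A later reading of its cap was about 2 mm from the pad centre.
- **Dropper bottle:** my first hand-picked cap reading came out 2.5 mm off. A closer re-reading of the enlarged picture gave about 1 mm, and no grey disc showed beyond its foot. I trust the closer reading.
- **Bystanders:** the beaker and the orange dropper look as they did at the start. The arm never went near the timer, but I did not measure it or the beaker again at the end.

**Camera disagreement:** the top camera's sideways readings differed by 3 to 6 mm from the wrist and side cameras, which agreed with each other. I worked from the wrist camera.

**Contact forces:** the highest I saw was about 22 N, when setting the dropper bottle down.

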